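Draw the lamp cartridge out of the microscope with the hook

TASK

Take the green-handled hook from its rest, hook the orange loop of the lamp cartridge deep inside the microscope's tunnel and draw the cartridge out along the V-groove, gently, until it lies fully against the red stop. Then lay the hook back on its rest as it lay before. Do not touch the cartridge with the gripper or arm, and leave the other things on the bench where they stand.

Things in the scene. Friction and masses are not known exactly. Their poses are not given: they have to be found in the camera images.
- scope: Fixed cream microscope with a level tunnel (the bore) in its lamp house and an aluminium V-groove rail in front of it. Origin: on the bench under the centre of the tunnel's mouth; x points level into the tunnel, y across, z up. Lamp house: x 0 to 202 mm, 106 mm wide, 130 mm high, clear roof over the bore. Microscope behind it: x 200 to 410 mm, 155 mm wide, 430 mm high.
- bore_mouth (a point): Centre of the tunnel's mouth, 85 mm above the bench, axes as the microscope's. The bore is eight-sided with an edge at the bottom, 62 mm across flats, 190 mm deep. A fixed black visor hangs over the mouth: a plate from x = -30 to 30 mm in the microscope's frame, 106 mm wide, 170 to 180 mm above the bench, on two side posts (x 8 to 28 mm, y = -49 and 49 mm).
- stop_face (a point): In the plane of the red stop lip's inner face, 90 mm in front of the mouth (x = -90), 74 mm above the bench; axes as the microscope's. The lip is 8 mm thick, its top 61 mm above the bench. The V-groove (90 degrees, 51 mm wide, rims 68 mm above the bench) runs from the mouth to it. A cartridge against the stop has its origin at x = -55, z = 74 mm in the microscope's frame.
- cartridge: Loose steel lamp cartridge, about 0.26 kg: barrel 44 mm diameter, 70 mm long along x, origin at its centre, x pointing into the bore, z up (heavy underside keeps the loop level). An orange loop stands out of its front (-x) end. It starts on the bore's floor, axis 75 mm above the bench, loop 55 to 85 mm inside the mouth. Drawing it takes about 1 to 4 N.
- bail (a point): Middle of the orange loop's cross bar, at x = -57 mm in the cartridge's frame, axes as the cartridge's. The loop is 6 mm round bar in the level plane z = 0: cross bar along y, and two side bars at y = -16 and 16 mm back to the barrel. The space within is 26 mm across (y) and 19 mm along x.
- hook: Loose hook tool, 0.13 kg. Origin: middle of the underside of its flat steel blade at the heel; x along the blade to the tip, z up as it lies. Blade 22 mm wide, 6 mm thick, x -6 to 130 mm; at the end a tip 12 mm wide (x 124 to 130) turns down to z = -15 mm. The green handle rises from the heel leaning back 35 degrees from vertical, 106 mm long along (-0.574, 0, 0.819).
- hook_grip (a point): Point on the handle's axis 60 mm up from the heel, at (-34, 0, 52) mm in the hook's frame, axes as the hook's. Handle 18 mm thick along y, 22 mm the other way; a good place to grip with the fingers along the handle, closing along y.
- hook_tip (a point): Middle of the lower end of the hook's down-turned tip, at (127, 0, -15) mm in the hook's frame.
- rest: Fixed grey rest for the hook, base 170 x 76 mm, origin under its centre on the bench, x along it, z up. Two uprights at x = -52 and 35 mm (10 mm thick, tops 35 mm high) carry the blade; blue cheeks beside it rise to 50 mm, 40 mm apart inside. The hook lies with x along the rest's x, its origin at about (-62, 0, 35) mm, tip hanging beyond the front upright.
- slide_box: Blue slide box, 150 x 75 x 38 mm, loose, origin under its centre, long side along x. Leave it.
- amber_bottle: Amber bottle, 64 mm in diameter, 140 mm high, origin under its centre. Leave it.
- beaker: Glass beaker, 68 mm in diameter, 85 mm high, origin under its centre. Leave it.
- dish_stack: Stack of three dishes, 90 mm in diameter, 41 mm high, one piece, origin under its centre. Leave it.
- jar: Jar with red cap, 68 mm in diameter, 80 mm high, origin under its centre. Leave it.
- mug: Blue mug, 72 mm in diameter, 90 mm high, origin under its centre. Leave it.
- stain_tray: White open tray, 110 x 80 x 25 mm, origin under its centre. Leave it.
Mind the look-alikes: they are no part of the job. There is more than one size of the hook; the one meant has the size given above.

How it is judged:
By the outcome, as a careful person would: the job done as asked, in the order asked, and still so for the second after the job is handed in, with the robot touching nothing.
It also fails if it takes over 51 s, if anything falls off the work surface, if the arm or the gripper's body presses on something with over 40 N, if the wrist force passes 120 N, or if a joint passes its speed limit or range.

ROBOT

A 6-joint arm with a two-finger parallel gripper is mounted at the origin on the work surface. World frame = base frame: x ahead of the robot, y to its left, z up, the work surface at z = 0. Lengths are in mm, angles in rad, forces in N, time in s.
With the tool pointing down it reaches from about 350 to 875 mm from the base axis. Payload 4.2 kg.
Tool frame: the origin (TCP) lies midway between the tips of the shut fingers; the grasp point (between the pads) lies 19 mm behind it; z points along the fingers, y is the direction in which the jaws open and shut (so a half turn about z gives the same grasp; the last joint's range is limited). The gripper opens to 85 mm and grips with 20 to 120 N. Pads are 22 mm wide; open, the fingers measure 114 mm over their backs; the gripper's body (76 mm by 85 mm) begins 54 mm behind the grasp point. The pads swing forward as they close: fully open they stand 13 mm farther back than shut.
Start: joints at [-0.897, 0.385, 0.008, 0, -1.194, -0.259], TCP at [251.892, -571.97, 231.312] pointing down, gripper open.
Joint ranges: [-3.14, 3.14], [-1.21, 2.06], [-1.07, 1.41], [-3.16, 2.05], [-2.99, -0.16], [-3.1, 3.1]. Speed limits (rad/s): [2.79, 2.79, 3.14, 3.14, 3.14, 3.14].

INTERFACE

Orientations are given as a unit quaternion [x, y, z, w].
In Python, from bench import arm gives the robot as it stands. The module is installed in compiled form; this text tells all that it offers.
- The arm moves only by the tool drive_tool, never from a script. Its argument "moves" is a list that holds one entry, the list of rows, each a list of 7 numbers: the opening, from 0 (shut) to 1 (fully open), then the shift along the tool's x, y, z in m, then the turn, a rotation vector about the tool's x, y, z in rad. In form: [[[hand, dx, dy, dz, wx, wy, wz], ...]]. A call has 1 to 20 rows; each row shifts and turns the pose as measured when the row begins, along the tool's axes as they then stand; what a row does not reach is not made up. A row lasts 1/10 s, in which the tool goes at most 50 mm and 8.59 degrees, less where a joint would pass 70% of its speed; a pose out of reach is approached as far as the arm can. A call with a gripper value outside its range is refused whole. The fingers move at their own pace and stop on an object; the grip force is fixed at half the most. Time passes only in rows, so rows that do not move let the fingers close. It gives the time, the measured TCP pose, the force and the opening at its end, in the units of the state.
- arm.read_state(): the state, without advancing time (a new reading comes with each control period).
- arm.get_image(name): name is "scene" or "side" or "wrist"; returns (picture, depth): 400x640x3 uint8, red, green, blue; 400x640 float32, mm along the optical axis (not along the pixel's ray), 0 where there is no reading.
- arm.camera_params(name): a dict with "fov_y" (degrees; the focal length in pixels is half the picture's height over the tangent of half this angle, whatever the lens; pixels are square), "cx", "cy" (the principal point, pixels), "world_from_camera" (4x4, takes a point from camera to world coordinates); the wrist camera has in their place "T_tool_cam" (4x4, takes a point from camera to tool coordinates, whose origin is the TCP and whose axes are the flange's). Camera axes: x right, y down, z forward; pixel columns grow to the right and rows downward; lengths in mm; the calibration is good to about 2 mm. A picture is of the moment at which its call begins: read the wrist's pose just before it. camera_params takes no time and is no camera call.
- arm.job_done(): hands the job in, once; it reports no verdict.
The state is a dict: "clock": time; "joints": joint angles; "joint_vel": joint speeds; "joint_efforts": joint torques, N m; "position": TCP position; "ee_rot": TCP orientation; "contact_force": force on the tool from outside, world axes, zero at the start; "wrist_torque": the same for the moment, N m; "gripper_width": finger opening in mm.
Only numpy, scipy, OpenCV 4.12 (cv2) and the standard library are available. Lean on these libraries where they do the work, as an engineer would, in place of code of your own. Each camera call takes 0.05 s, during which the arm holds its last target.

## Working session

There is one attempt and no reset: what is moved stays moved. The work goes in short steps, Python scripts to look and compute and a tool call to move; the robot and the scene stay as the last step left them, time stands still between calls to the robot, and variables do not carry over. Pictures are saved under pics/ and viewed, and the job is handed in when it is done.

Besides the shell and the picture viewer there is one more tool, called after "Request:" as a command line: name --argument value ..., lists and objects as JSON in quotes. drive_tool: Moves the arm, as the interface text tells. Its arguments: {"type":"object","properties":{"moves":{"type":"array","items":{"type":"array","items":{"type":"array","items":{"type":"number"}}}}},"required":["moves"]}

```bash
mkdir -p pics; cat > h.py <<'E'
import numpy as np,cv2
from bench import arm
def look(n):
    s=arm.read_state(); im,d=arm.get_image(n); np.savez(f'pics/{n}.npz',im=im,d=d,p=s['position'],q=s['ee_rot']); return im,d
def load(n):
    z=np.load(f'pics/{n}.npz'); return z['im'],z['d'],z['p'],z['q']
def T(n,p=None,q=None):
    c=arm.camera_params(n)
    if 'world_from_camera' in c: return np.array(c['world_from_camera'])
    from scipy.spatial.transform import Rotation as R
    M=np.eye(4);M[:3,:3]=R.from_quat(q).as_matrix();M[:3,3]=p
    return M@np.array(c['T_tool_cam'])
def cloud(n):
    im,d,p,q=load(n);c=arm.camera_params(n);f=200/np.tan(np.radians(c['fov_y']/2))
    v,u=np.mgrid[:400,:640]
    P=np.stack([(u-c['cx'])/f*d,(v-c['cy'])/f*d,d],-1)
    M=T(n,p,q);W=P@M[:3,:3].T+M[:3,3];W[d==0]=np.nan
    return im,W
E
python3 - <<'E'
from h import *
print(arm.read_state())
for n in['scene','side','wrist']:
    im,d=look(n);cv2.imwrite(f'pics/{n}0.png',im[...,::-1]);print(n,arm.camera_params(n))
E
```

```text
{'clock': 0.0, 'joints': array([-8.97426640e-01,  3.85552342e-01,  6.62739860e-03, -4.79342262e-04,
       -1.19400203e+00, -2.58614665e-01]), 'joint_vel': array([-0.00100549,  0.00051996,  0.00123492, -0.00148504, -0.00222401,
        0.00028079]), 'joint_efforts': array([ 3.75515510e-04, -3.92290020e+01,  1.88397235e+01,  4.18608472e+00,
       -4.71681298e-03,  3.95836921e-06]), 'position': array([ 251.63993812, -571.46713739,  230.22766128]), 'ee_rot': array([-2.05807660e-01,  9.78591857e-01,  1.05182497e-03, -2.79648127e-04]), 'contact_force': array([-0.7023797 , -0.05947511, -0.30103179]), 'wrist_torque': array([ 0.0359622 , -0.03929723, -0.05745427]), 'gripper_width': 85.53359023089196}
scene {'fov_y': 49.69523215726556, 'cx': 325.94057625726344, 'cy': 192.21819513318044, 'world_from_camera': array([[ 6.51429133e-01,  4.90798906e-01, -5.78581471e-01,
         1.26589291e+03],
       [ 7.58625089e-01, -4.32727928e-01,  4.87067259e-01,
        -6.79653663e+02],
       [-1.13162829e-02, -7.56216222e-01, -6.54223943e-01,
         9.06449837e+02],
       [ 0.00000000e+00,  0.000000
[... 244 characters left out ...]
,
       [-7.72119264e-02,  7.68773489e-01, -6.34843005e-01,
         6.45167520e+02],
       [ 9.02758724e-03, -6.36178694e-01, -7.71488931e-01,
         9.56851965e+02],
       [ 0.00000000e+00,  0.00000000e+00,  0.00000000e+00,
         1.00000000e+00]])}
wrist {'fov_y': 67.46121737089297, 'cx': 321.48121213055146, 'cy': 204.1836436042339, 'T_tool_cam': array([[ 6.08956579e-04, -9.48696607e-01, -3.16187250e-01,
         8.03012954e+01],
       [ 9.99999216e-01,  9.23535973e-04, -8.45066781e-04,
         8.79488455e-03],
       [ 1.09372229e-03, -3.16186488e-01,  9.48696426e-01,
        -1.43451730e+02],
       [ 0.00000000e+00,  0.00000000e+00,  0.00000000e+00,
         1.00000000e+00]])}
```

View pics/scene0.png

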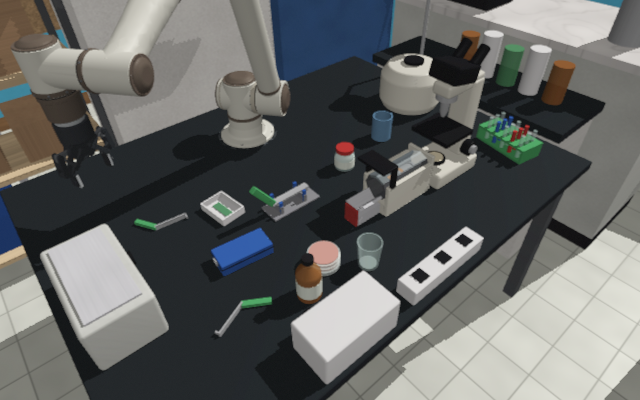

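View pics/side0.png

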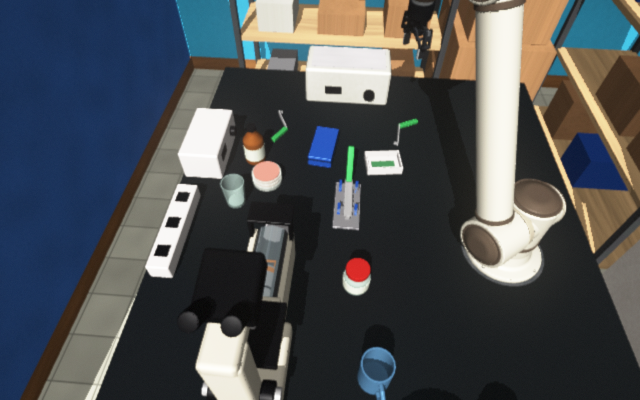

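View pics/wrist0.png

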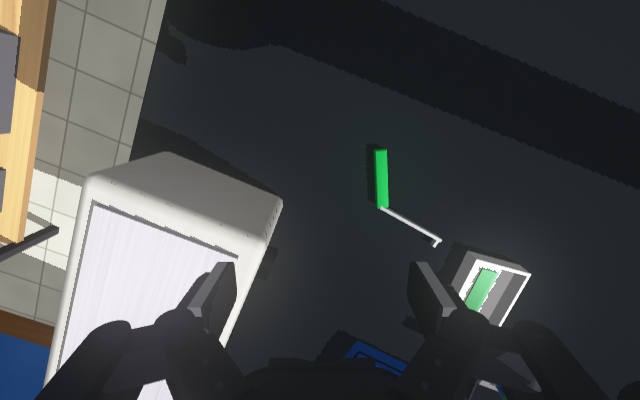

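```bash
python3 - <<'E'
from h import *
for n,(a,b,c,d),k in [('scene',(150,235,235,400),4.5),('scene',(120,250,240,500),3),('side',(130,270,320,380),6),('side',(190,330,180,320),5)]:
    im,_,_,_=load(n); s=cv2.resize(im[a:b,c:d],None,fx=k,fy=k,interpolation=cv2.INTER_CUBIC)[:600,:800]; cv2.imwrite(f'pics/c_{n}_{a}.png',s[...,::-1]);print(s.shape,n,a)
E
```

```text
(382, 742, 3) scene 150
(390, 780, 3) scene 120
(600, 360, 3) side 130
(600, 700, 3) side 190
```

```bash
python3 - <<'E'
from h import *
# ortho height maps of both
x0,x1,y0,y1=250,850,-450,350; r=1.0
for n in ['scene','side']:
    im,W=cloud(n); m=np.isfinite(W[...,0])
    P=W[m];C=im[m]; ix=((P[:,0]-x0)/2).astype(int); iy=((P[:,1]-y0)/2).astype(int)
    ok=(ix>=0)&(ix<300)&(iy>=0)&(iy<400)&(P[:,2]<250)
    o=np.argsort(P[ok,2]); I=np.zeros((300,400,3),np.uint8); I[ix[ok][o],iy[ok][o]]=C[ok][o]
    cv2.imwrite(f'pics/top_{n}.png',cv2.resize(I,None,fx=2,fy=2,interpolation=0)[...,::-1])
E
```

```text
(no output)
```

View pics/c_scene_150.png

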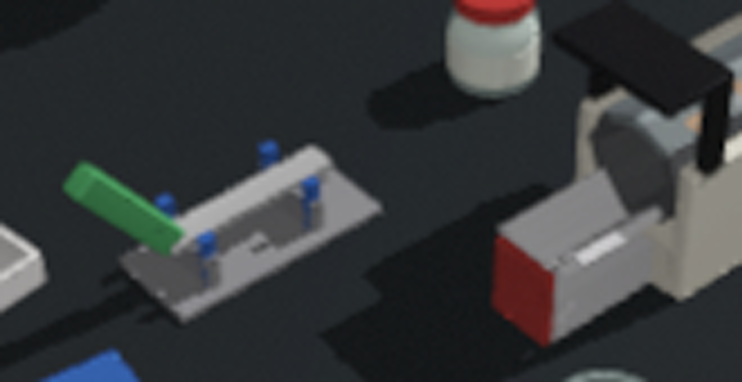

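View pics/c_side_130.png

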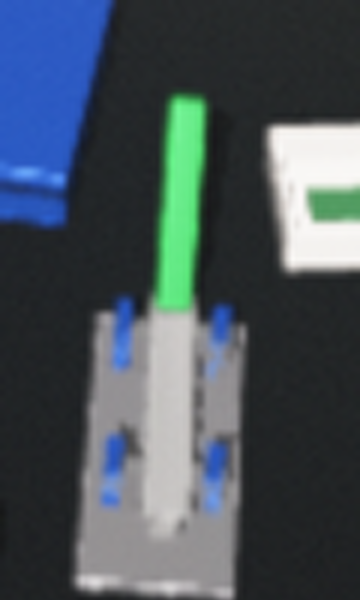

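View pics/c_side_190.png

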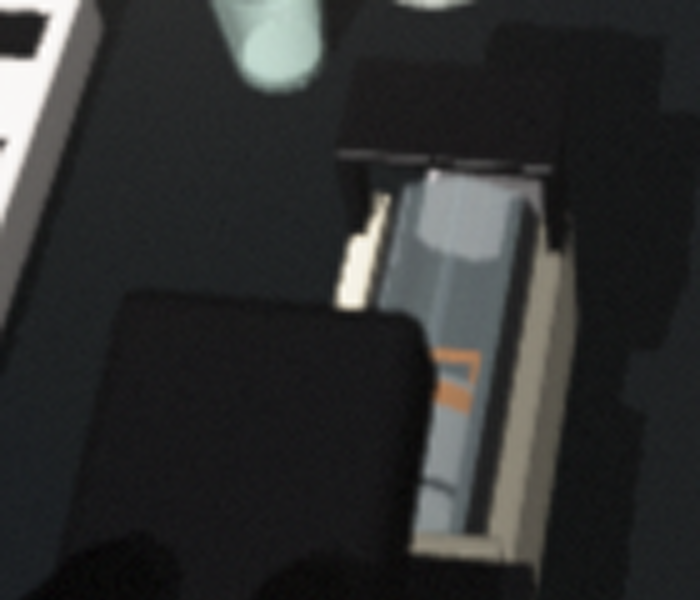

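View pics/c_scene_120.png

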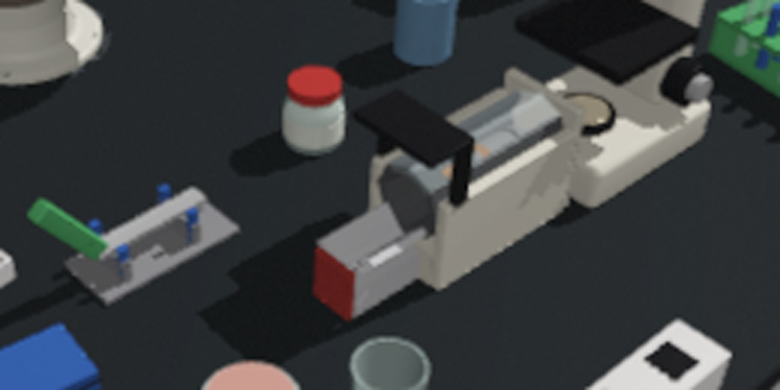

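View pics/top_scene.png

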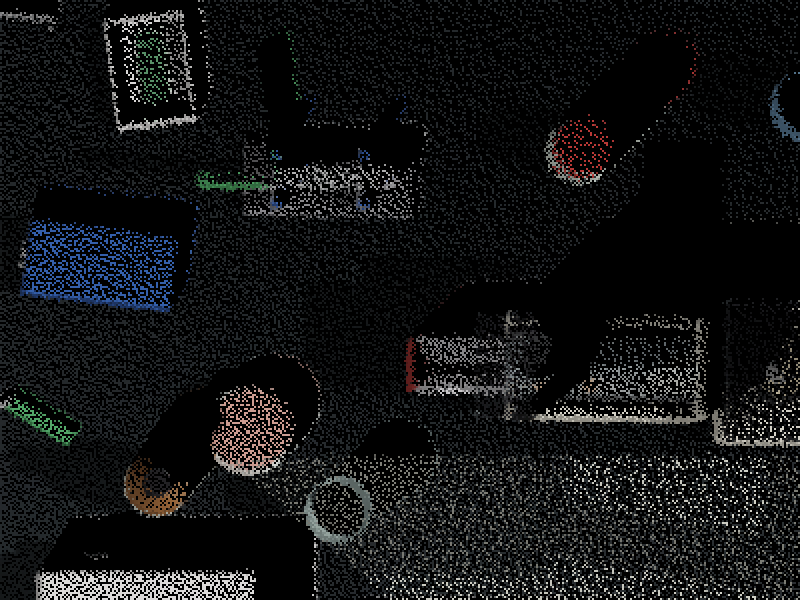

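View pics/top_side.png

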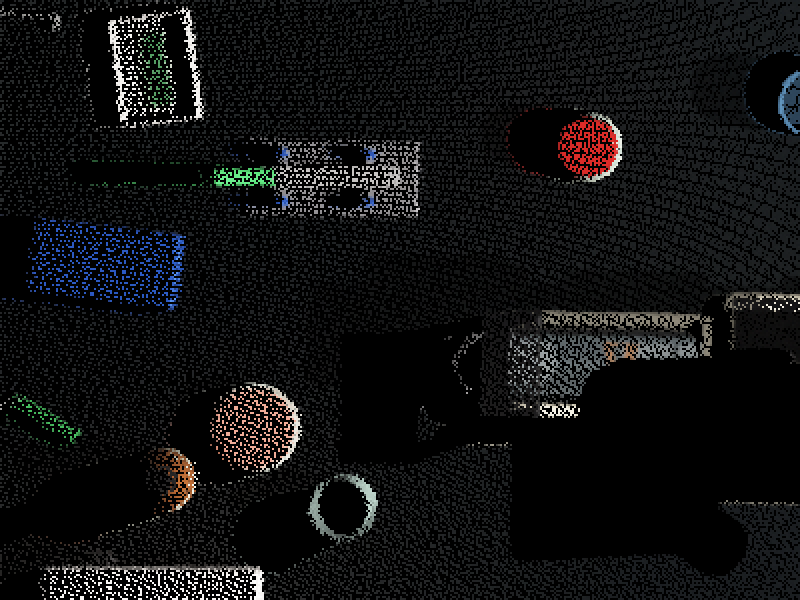

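```bash
python3 - <<'E'
from h import *
for n in ['scene','side']:
    im,W=cloud(n); X,Y,Z=W[...,0],W[...,1],W[...,2]; hsv=cv2.cvtColor(im,cv2.COLOR_RGB2HSV)
    m=(X>350)&(X<450)&(Y>-350)&(Y<0)
    b=(abs(Z)<3)&(X>300)&(X<700)&(Y>-200)&(Y<0); print(n,'bench z',np.median(Z[b]))
    # rest
    base=(X>380)&(X<480)&(Y>-220)&(Y<-20)&(Z>3)&(Z<14)&(hsv[...,2]>80); P=W[base]; print('base z',np.median(P[:,2]),len(P))
    r=cv2.minAreaRect(P[:,:2].astype(np.float32)); print('rest rect',r)
    bl=(X>380)&(X<480)&(Y>-220)&(Y<-20)&(Z>36)&(Z<47)&(hsv[...,1]<60); P=W[bl]
    if len(P): print('blade',len(P),np.median(P[:,2]),cv2.minAreaRect(P[:,:2].astype(np.float32)))
    g=(hsv[...,0]>50)&(hsv[...,0]<80)&(hsv[...,1]>120)&(X>380)&(X<480)&(Y>-350)&(Y<-20)&(Z>20); P=W[g]
    c=np.nanmean(P,0);u,s,v=np.linalg.svd(P-c);print('handle',len(P),c,v[0],P.min(0),P.max(0))
    red=(hsv[...,1]>150)&((hsv[...,0]<8)|(hsv[...,0]>172))&(X>560)&(X<680)&(Y>-80)&(Y<0);P=W[red]
    if len(P): print('red',P.min(0),P.max(0),np.percentile(P,5,0),np.percentile(P,95,0))
    for nm,mm in [('rim top',(abs(Z-68)<3)&(X>570)&(X<660)&(Y>-30)&(Y<40)),('house top',(abs(Z-130)<4)&(X>540)&(X<690)&(Y>60)&(Y<270)&(hsv[...,2]>110)),('visor',(abs(Z-180)<4)&(X>540)&(X<690)&(Y>0)&(Y<120))]:
        P=W[mm]; print(nm,len(P), cv2.minAreaRect(P[:,:2].astype(np.float32)) if len(P)>5 else '',np.median(P[:,2]) if len(P) else '')
    o=(hsv[...,0]>5)&(hsv[...,0]<20)&(hsv[...,1]>100)&(Y>60)&(Y<300)&(X>560)&(X<680); P=W[o];print('orange',len(P),np.percentile(P,[5,50,95],0) if len(P) else '')
E
```

```text
scene bench z -1.164933611678748
base z 5.97510177315246 407
rest rect ((436.607421875, -121.54459381103516), (172.16619873046875, 72.3154525756836), 83.71098327636719)
blade 209 39.48056890587759 ((430.2346496582031, -129.70822143554688), (29.693592071533203, 144.86827087402344), 5.187855243682861)
handle 199 [ 434.43554129 -220.96082519   90.1622989 ] [-0.00815959 -0.58725739  0.80935912] [ 400.01919615 -252.76133676   36.04997551] [ 440.21629374 -172.16157843  130.31709692]
red [588.20244175 -44.1894975   -1.39202068] [640.44240593 -33.49246176  61.7092711 ] [592.85079419 -42.95400711   5.49066773] [638.10822402 -36.43246791  59.61792737]
rim top 30 ((615.8510131835938, 1.9846782684326172), (55.594486236572266, 58.68560028076172), 87.75196838378906) 65.47633612791782
house top 76 ((636.6371459960938, 214.85098266601562), (85.04811096191406, 123.44210052490234), 23.64874267578125) 127.48502778127977
visor 447 ((616.078125, 55.366058349609375), (61.68819046020508, 107.5821762084961), 88.16985321044922) 178.18767167814087
orange 0 
side bench z -0.3185465854622862
base z 7.5543861703
[... 256 characters left out ...]
ndle 221 [ 427.26056111 -206.07425327   88.88712624] [-0.00165432  0.57614034 -0.81734911] [ 417.89141549 -246.54162525   44.25302623] [ 435.90113295 -174.17108269  132.56535913]
rim top 11 ((611.43603515625, 22.14389419555664), (8.66447639465332, 57.53030776977539), 79.11978149414062) 67.07172483230147
house top 123 ((606.5205078125, 163.47816467285156), (36.53789520263672, 202.71836853027344), 12.276701927185059) 127.9110222884907
visor 889 ((613.7685546875, 60.920570373535156), (61.7983512878418, 105.34561157226562), 89.53021240234375) 179.35591427164866
orange 39 [[595.27230406 156.91472614 116.02922523]
 [602.25239468 176.59066784 121.13607375]
 [610.01514928 182.65701383 124.5063514 ]]
```

```bash
cat >> h.py <<'E'
def onplane(n,uv,z):
    im,d,p,q=load(n);c=arm.camera_params(n);f=200/np.tan(np.radians(c['fov_y']/2));M=T(n,p,q)
    uv=np.atleast_2d(np.array(uv,float));D=np.c_[(uv[:,0]-c['cx'])/f,(uv[:,1]-c['cy'])/f,np.ones(len(uv))]@M[:3,:3].T
    return M[:3,3]+D*((z-M[2,3])/D[:,2])[:,None]
def proj(n,P,p=None,q=None):
    c=arm.camera_params(n);f=200/np.tan(np.radians(c['fov_y']/2));M=np.linalg.inv(T(n,p,q))
    Q=np.atleast_2d(P)@M[:3,:3].T+M[:3,3]; return np.c_[Q[:,0]/Q[:,2]*f+c['cx'],Q[:,1]/Q[:,2]*f+c['cy']]
E
python3 - <<'E'
from h import *
im,_,_,_=load('side'); s=cv2.resize(im[240:310,240:310],None,fx=8,fy=8,interpolation=cv2.INTER_CUBIC); cv2.imwrite('pics/so.png',s[...,::-1])
im,_,_,_=load('scene'); s=cv2.resize(im[130:220,335:435],None,fx=8,fy=8,interpolation=cv2.INTER_CUBIC)[:600]; cv2.imwrite('pics/sc.png',s[...,::-1])
# visible cross bar right end ~ side crop (480,355)/5 + (180,190)
print(onplane('side',[[180+478/5,190+355/5],[180+432/5,190+355/5]],75))
E
```

```text
[[599.09776697 132.30892089  75.        ]
 [621.63050695 134.17528588  75.        ]]
```

View pics/so.png

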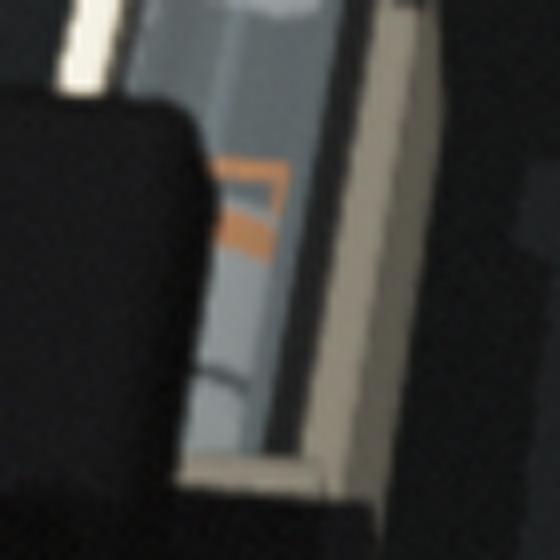

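View pics/sc.png

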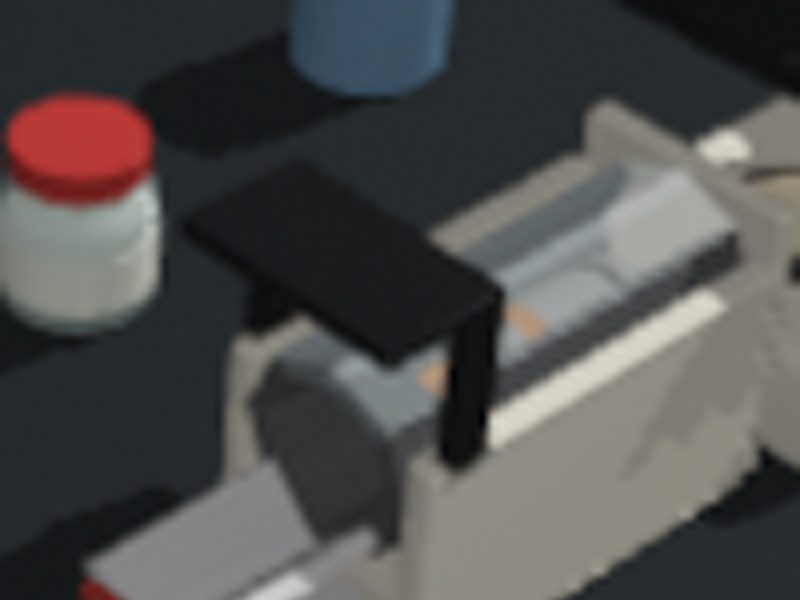

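```bash
cat >> h.py <<'E'
from scipy.spatial.transform import Rotation as Rot
def tgtR(yaw=90,tilt=35):
    # hook yaw: hook x dir in world ; z = along handle downwards
    a=np.radians(yaw);t=np.radians(tilt);hx=np.array([np.cos(a),np.sin(a),0]);hz=np.array([0,0,1.])
    z=np.sin(t)*hx-np.cos(t)*hz; y=np.cross(hz,hx); x=np.cross(y,z); return np.c_[x,y,z]
def delta(P,Rt=None):
    s=arm.read_state();R=Rot.from_quat(s['ee_rot']).as_matrix()
    if Rt is not None:
        w=Rot.from_matrix(R.T@Rt).as_rotvec(); print('rotvec',w.round(3),np.degrees(np.linalg.norm(w)).round(2))
    print('pos',s['position'].round(1),'shift now-axes',(R.T@(np.array(P)-s['position'])).round(1),'shift tgt-axes',(Rt.T@(np.array(P)-s['position'])).round(1) if Rt is not None else '', 'clk',s['clock'],'F',s['contact_force'].round(1),'j',s['joints'].round(2),'w',s['gripper_width'])
E
python3 -c "
from h import *
print(tgtR());delta([429,-274,170],tgtR())"
```

```text
[[-5.01585965e-17 -1.00000000e+00  3.51214273e-17]
 [-8.19152044e-01  6.12323400e-17  5.73576436e-01]
 [-5.73576436e-01  0.00000000e+00 -8.19152044e-01]]
rotvec [-0.351 -0.54  -1.119] 73.95
pos [ 251.7 -571.6  230.5] shift now-axes [-282.2  200.8   60.8] shift tgt-axes [-209.1 -177.3  220.3] clk 0.15 F [-1.2  0.8 -0. ] j [-0.9   0.39  0.01 -0.   -1.19 -0.26] w 85.50515224967474
```

Request:
drive_tool --moves '[[[1,-0.028,0.02,0,0,0,0],[1,-0.028,0.02,0,0,0,0],[1,-0.028,0.02,0,0,0,0],[1,-0.028,0.02,0,0,0,0],[1,-0.028,0.02,0,0,0,0],[1,-0.028,0.02,0,0,0,0],[1,-0.028,0.02,0,0,0,0],[1,-0.028,0.02,0,0,0,0],[1,0,0,0,-0.035,-0.054,-0.112],[1,0,0,0,-0.035,-0.054,-0.112],[1,0,0,0,-0.035,-0.054,-0.112],[1,0,0,0,-0.035,-0.054,-0.112],[1,0,0,0,-0.035,-0.054,-0.112],[1,0,0,0,-0.035,-0.054,-0.112],[1,0,0,0,-0.035,-0.054,-0.112],[1,0,0,0,-0.035,-0.054,-0.112]]]'

```text
clock: 1.75
position: [396.9, -320.3, 227.2]
ee_rot: [-0.612, 0.747, 0.183, 0.182]
contact_force: [0.3, -0.6, 0.6]
gripper_width: 85.6
```

```bash
python3 -c "
from h import *
delta([429,-274,170],tgtR())"
```

```text
rotvec [-0.055 -0.086 -0.183] 12.0
pos [ 396.9 -320.3  227.2] shift now-axes [-16.8 -26.   74. ] shift tgt-axes [ -5.1 -32.1  73.4] clk 1.75 F [ 0.3 -0.6  0.6] j [-0.64  0.38  0.05 -0.44 -1.54  0.53] w 85.58064222828897
```

Request:
drive_tool --moves '[[[1,0,0,0,-0.028,-0.043,-0.092],[1,0,0,0,-0.028,-0.043,-0.092],[1,-0.002,-0.016,0.015,0,0,0],[1,-0.002,-0.016,0.015,0,0,0],[1,0,0,0,0,0,0]]]'

```text
clock: 2.25
position: [430.5, -299.0, 200.4]
ee_rot: [0.675, -0.672, -0.216, -0.215]
contact_force: [-1.0, 0.1, -0.4]
gripper_width: 85.2
```

```bash
python3 - <<'E'
from h import *
im,d=look('wrist');cv2.imwrite('pics/wrist1.png',cv2.resize(im,(800,500))[...,::-1])
delta([429,-274,170],tgtR())
E
```

```text
rotvec [0.003 0.007 0.003] 0.49
pos [ 429.9 -299.6  201.2] shift now-axes [-2.8  0.8 40.2] shift tgt-axes [-3.1  0.9 40.2] clk 2.3 F [-0.  -0.6  0.3] j [-0.61  0.47  0.11 -0.49 -1.59  0.7 ] w 85.18558196254374
```

View pics/wrist1.png

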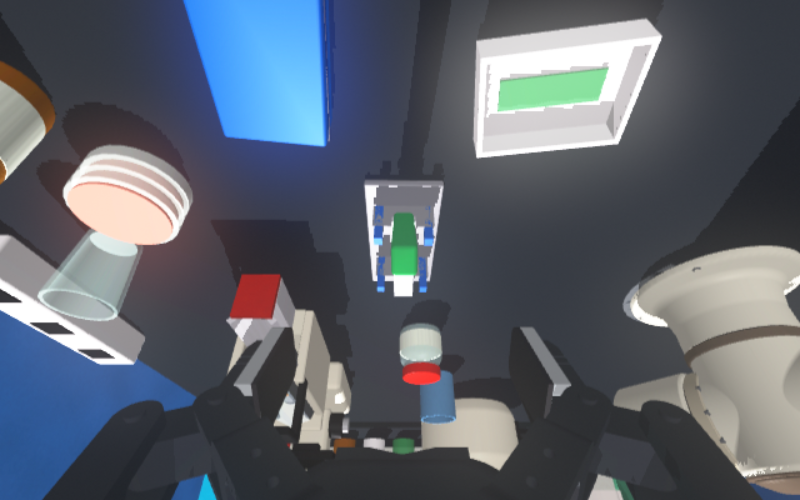

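```bash
python3 - <<'E'
from h import *
im,W=cloud('wrist'); X,Y,Z=W[...,0],W[...,1],W[...,2]; hsv=cv2.cvtColor(im,cv2.COLOR_RGB2HSV)
g=(hsv[...,0]>45)&(hsv[...,0]<85)&(hsv[...,1]>120)&(X>380)&(X<480)&(Y>-300)&(Y<-100)&(Z>20);P=W[g];print('handle',len(P),np.percentile(P,[2,50,98],0))
# per-height width
for z in range(50,130,10):
    k=P[abs(P[:,2]-z)<5]; 
    if len(k)>5: print(z,len(k),np.percentile(k[:,0],[3,97]).round(1),k[:,1].mean().round(1),k[:,1].min().round(1))
bm=(X>380)&(X<480)&(Y>-220)&(Y<-20)&(Z>3)&(Z<14)&(hsv[...,1]<60)&(hsv[...,2]>60);P=W[bm];print('base',np.median(P[:,2]),cv2.minAreaRect(P[:,:2].astype(np.float32)))
bl=(X>400)&(X<460)&(Y>-220)&(Y<-30)&(Z>34)&(Z<50)&(hsv[...,1]<60);P=W[bl];print('blade',len(P),np.percentile(P,[2,50,98],0))
red=(hsv[...,1]>150)&((hsv[...,0]<8)|(hsv[...,0]>172))&(X>560)&(X<680)&(Y>-80)&(Y<0);P=W[red];print('red',np.percentile(P,[1,50,99],0))
b=(abs(Z)<8)&(X>300)&(X<700)&(Y>-200)&(Y<0)&(hsv[...,2]<60); print('bench',np.median(Z[b]))
s=cv2.resize(im[120:260,260:400],None,fx=4,fy=4,interpolation=cv2.INTER_CUBIC);cv2.imwrite('pics/w1c.png',s[...,::-1])
E
```

```text
handle 924 [[ 421.35207927 -250.27864461   43.21480398]
 [ 429.69198068 -239.77853544  118.60509914]
 [ 438.08134536 -197.79286637  130.26629813]]
50 36 [421.6 437.8] -202.8 -205.9
60 44 [422.1 437.6] -209.6 -213.4
70 46 [422.1 437.1] -216.8 -220.0
80 54 [421.7 437.3] -223.7 -227.3
90 63 [422.  437.2] -230.9 -234.3
100 62 [421.6 437.7] -237.8 -241.1
110 79 [421.9 437.4] -244.6 -247.8
120 278 [421.4 438.1] -247.4 -251.3
base 8.889190394416715 ((430.26995849609375, -118.58827209472656), (169.14430236816406, 76.104248046875), 89.26197814941406)
blade 444 [[ 403.40512881 -187.63864248   34.52680829]
 [ 430.79248201  -85.81963348   41.37509385]
 [ 458.82175819  -53.49510167   42.6812519 ]]
red [[589.73001458 -38.83209349   0.96509127]
 [614.0386601  -36.98450791  33.37632131]
 [638.81622363 -34.15001654  61.7686841 ]]
bench 1.0987642573531957
```

View pics/w1c.png

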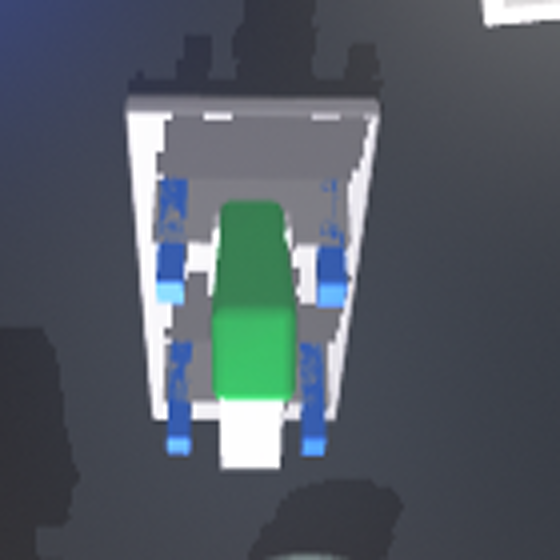

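Request:
drive_tool --moves '[[[1,-0.004,0,0.02,0.003,0.007,0.003],[1,0,0,0.025,0,0,0],[1,0,0,0.025,0,0,0],[1,0,0,0.025,0,0,0],[1,0,0,0.02,0,0,0],[1,0,0,0.01,0,0,0],[1,0,0,0,0,0,0]]]'

```text
clock: 3.0
position: [431.0, -221.2, 100.8]
ee_rot: [0.677, -0.674, -0.208, -0.21]
contact_force: [1.0, -0.0, 0.2]
gripper_width: 85.6
```

```bash
python3 - <<'E'
from h import *
im,d=look('wrist');cv2.imwrite('pics/wrist2.png',cv2.resize(im,(800,500))[...,::-1])
delta([429.8,-204.1,71.4],tgtR())
E
```

```text
rotvec [-0.003 -0.01   0.005] 0.67
pos [ 431.4 -221.9  101.4] shift now-axes [ 2.2  1.7 34.8] shift tgt-axes [ 2.6  1.6 34.7] clk 3.05 F [-0.  -0.2 -0.7] j [-0.5   0.49 -0.12 -0.54 -1.31  0.74] w 85.41093405559617
```

View pics/wrist2.png

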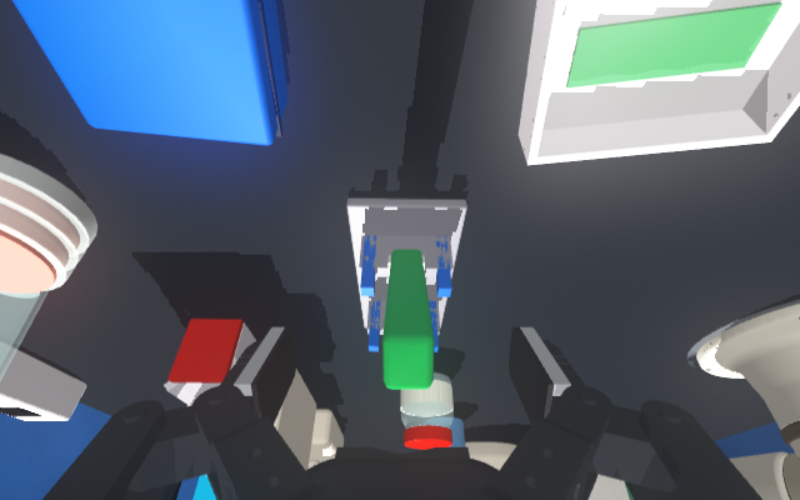

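Request:
drive_tool --moves '[[[1,0.002,0.002,0.015,-0.003,-0.01,0.005],[1,0,0,0.015,0,0,0],[1,0,0,0.005,0,0,0],[1,0,0,0,0,0,0]]]'

```text
clock: 3.45
position: [430.9, -205.0, 71.5]
ee_rot: [-0.675, 0.675, 0.21, 0.213]
contact_force: [0.0, -0.7, -0.7]
gripper_width: 85.4
```

```bash
python3 - <<'E'
from h import *
im,d=look('wrist');cv2.imwrite('pics/wrist3.png',cv2.resize(im,(800,500))[...,::-1])
delta([429.8,-204.1,71.4],tgtR())
E
```

```text
rotvec [-0.005 -0.004  0.002] 0.35
pos [ 431.  -205.3   71.8] shift now-axes [-0.8  1.2  1. ] shift tgt-axes [-0.8  1.2  1. ] clk 3.5 F [ 0.2 -0.6 -0.1] j [-0.48  0.52 -0.16 -0.57 -1.24  0.76] w 85.55453583722688
```

View pics/wrist3.png

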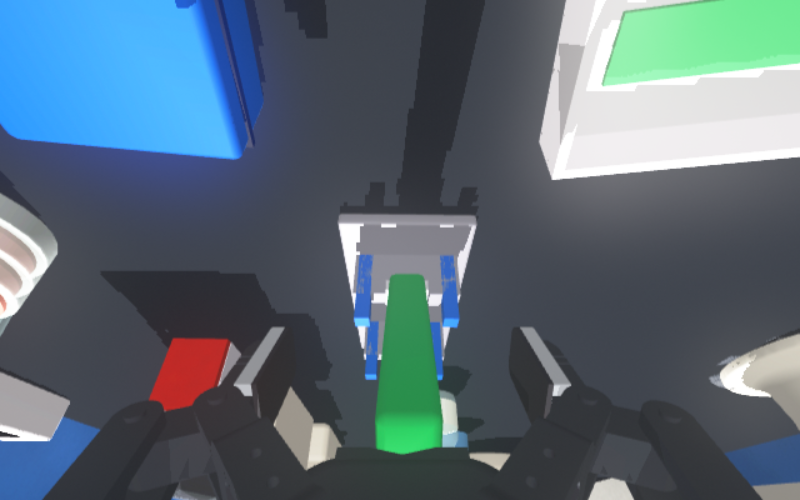

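Request:
drive_tool --moves '[[[1,-0.001,0.0012,0,-0.004,-0.003,0.002],[0.5,0,0,0,0,0,0],[0,0,0,0,0,0,0],[0,0,0,0,0,0,0],[0,0,0,0,0,0,0],[0,0,0,0,0,0,0],[0,0,0,0,0,0,0],[0,0,0,0,0,0,0],[0,0,0,0,0,0,0],[0,0,0,0,0,0,0]]]'

```text
clock: 4.5
position: [430.7, -206.1, 73.9]
ee_rot: [-0.674, 0.675, 0.211, 0.213]
contact_force: [-0.5, 0.2, 0.2]
gripper_width: 17.0
```

```bash
python3 - <<'E'
from h import *
delta([429.8,-204.1,71.4],tgtR())
E
```

```text
rotvec [-0.004 -0.002  0.   ] 0.25
pos [ 430.7 -206.1   73.9] shift now-axes [-0.2  0.9  3.2] shift tgt-axes [-0.2  0.9  3.2] clk 4.5 F [-0.5  0.2  0.2] j [-0.48  0.52 -0.16 -0.57 -1.25  0.76] w 17.04517592864979
```

Request:
drive_tool --moves '[[[0,-0.003,0,-0.004,0,0,0],[0,-0.006,0,-0.008,0,0,0],[0,-0.009,0,-0.012,0,0,0],[0,-0.01,0,-0.015,0,0,0],[0,-0.01,0,-0.015,0,0,0],[0,0,0,0,0,0,0]]]'

```text
clock: 5.1
position: [430.7, -206.2, 145.7]
ee_rot: [-0.675, 0.675, 0.209, 0.213]
contact_force: [0.4, -1.0, -0.7]
gripper_width: 17.3
```

```bash
python3 - <<'E'
from h import *
delta([430.7,-206.1,138.9],tgtR())
for n in ['wrist','scene','side']: look(n)
im=load('wrist')[0];cv2.imwrite('pics/wrist4.png',cv2.resize(im,(800,500))[...,::-1])
im=load('side')[0];cv2.imwrite('pics/side4.png',cv2.resize(im[100:260,250:420],None,fx=3.5,fy=3.5)[...,::-1])
im=load('scene')[0];cv2.imwrite('pics/scene4.png',cv2.resize(im[100:260,200:400],None,fx=3.5,fy=3.5)[...,::-1])
E
```

```text
rotvec [-0.004 -0.005  0.001] 0.39
pos [ 430.7 -206.2  145.7] shift now-axes [3.8 0.  5.6] shift tgt-axes [ 3.8 -0.   5.6] clk 5.1 F [ 0.4 -1.  -0.7] j [-0.48  0.42 -0.11 -0.54 -1.37  0.68] w 17.251946045332776
```

View pics/wrist4.png

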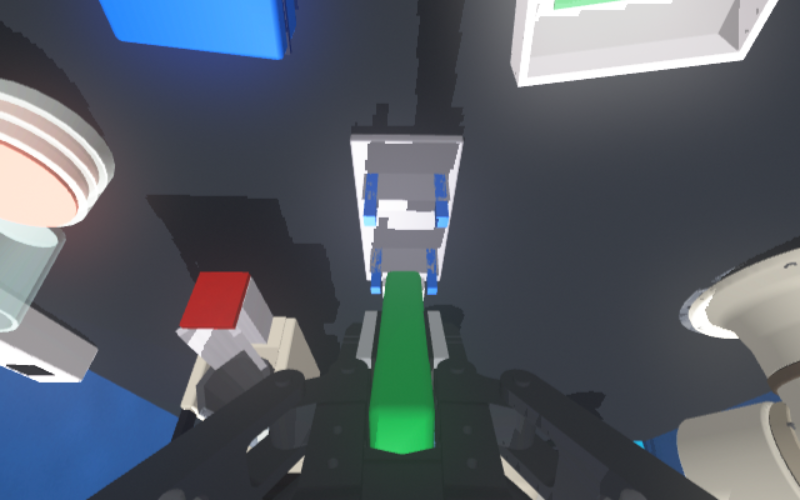

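View pics/scene4.png

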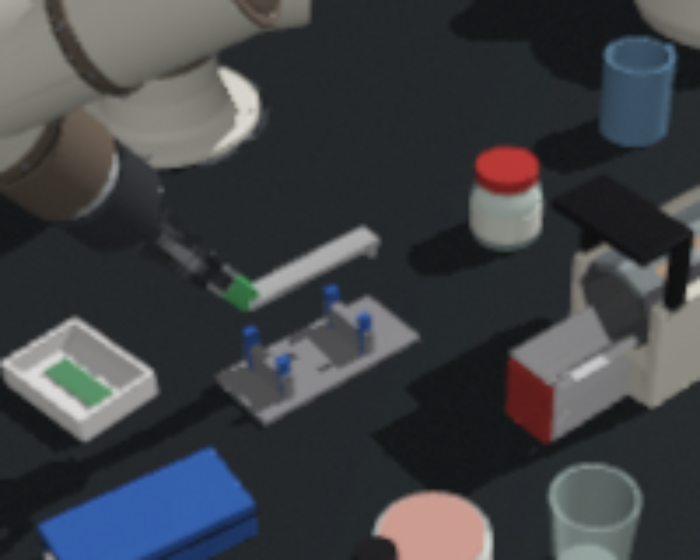

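View pics/side4.png

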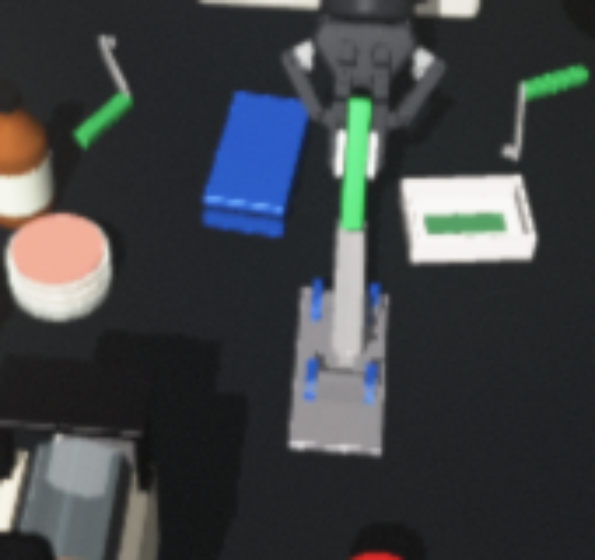

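```bash
python3 - <<'E'
from h import *
for n in ['side','scene']:
    im,W=cloud(n); X,Y,Z=W[...,0],W[...,1],W[...,2]; hsv=cv2.cvtColor(im,cv2.COLOR_RGB2HSV)
    m=(X>405)&(X<455)&(Y>-200)&(Y<-20)&(Z>85)&(Z<135)&(hsv[...,1]<60)&(hsv[...,2]>90); P=W[m]; print(n,len(P),P[:,1].min(),P[:,1].max())
    for y in range(-180,-40,20):
        k=P[abs(P[:,1]-y)<10]
        if len(k)>3: print(y,len(k),np.percentile(k[:,0],[5,50,95]).round(1),np.percentile(k[:,2],[10,50,90]).round(1))
E
```

```text
side 299 -175.847475846845 -47.94858520846776
-180 11 [419.9 429.8 437. ] [107.1 108.6 110.7]
-160 39 [418.4 426.9 437.9] [108.2 110.  112.2]
-140 44 [417.7 427.6 437.4] [108.  109.7 111.5]
-120 40 [417.2 426.9 436.7] [107.5 109.5 111. ]
-100 46 [417.  426.4 436. ] [108.1 109.9 112.5]
-80 49 [416.4 427.1 437.7] [107.4 110.1 111.7]
-60 67 [416.7 426.8 437.1] [ 99.6 109.2 111.4]
scene 245 -189.50134312363303 -54.347563182760496
-180 23 [422.7 437.5 442.5] [105.6 109.  112. ]
-160 41 [419.4 428.7 440.6] [107.1 109.9 111.7]
-140 37 [418.9 430.5 439.9] [106.8 109.9 112. ]
-120 39 [418.  431.6 439.4] [107.  109.1 111.5]
-100 38 [419.  431.1 439.2] [106.4 109.  110.9]
-80 36 [419.5 431.2 440.1] [106.7 108.9 110.7]
-60 31 [419.8 433.  439.3] [ 96.8 108.4 110.8]
```

Request:
drive_tool --moves '[[[0,0,-0.015,0,0,0,0],[0,0,-0.03,0,0,0,0],[0,0,-0.03,0,0,0,0],[0,0,-0.03,0,0,0,0],[0,0,-0.03,0,0,0,0],[0,0,-0.03,0,0,0,0],[0,0,-0.015,0,0,0,0],[0,0,0,0,0,0,0]]]'

```text
clock: 6.05
position: [617.2, -202.5, 130.7]
ee_rot: [-0.671, 0.677, 0.22, 0.21]
contact_force: [-1.4, -0.5, -1.5]
gripper_width: 17.6
```

```bash
python3 - <<'E'
from h import *
delta([616,-120,142],tgtR())
E
```

```text
rotvec [ 0.011  0.006 -0.013] 1.04
pos [ 617.2 -202.5  130.7] shift now-axes [-73.8   1.7  38.5] shift tgt-axes [-74.1   1.2  38.1] clk 6.05 F [-1.4 -0.5 -1.5] j [-0.36  0.67  0.3  -0.57 -1.48  0.48] w 17.559105223882796
```

Request:
drive_tool --moves '[[[0,-0.009,0.001,-0.008,0.006,0.003,-0.006],[0,-0.016,0,0.009,0.005,0.003,-0.006],[0,-0.016,0,0.011,0,0,0],[0,-0.016,0,0.012,0,0,0],[0,0,0,0,0,0,0]]]'

```text
clock: 6.55
position: [613.8, -135.5, 143.3]
ee_rot: [-0.673, 0.675, 0.215, 0.212]
contact_force: [-0.5, -0.9, -1.1]
gripper_width: 17.3
```

```bash
python3 - <<'E'
from h import *
delta([616,-107,142],tgtR())
for n in ['wrist','scene']: look(n)
im=load('wrist')[0];cv2.imwrite('pics/wrist5.png',cv2.resize(im,(800,500))[...,::-1])
im=load('scene')[0];cv2.imwrite('pics/scene5.png',cv2.resize(im[80:260,250:450],None,fx=3.3,fy=3.3)[...,::-1])
E
```

```text
rotvec [ 0.003  0.004 -0.003] 0.33
pos [ 613.8 -135.5  143.3] shift now-axes [-22.5  -2.2  17.5] shift tgt-axes [-22.6  -2.2  17.4] clk 6.55 F [-0.5 -0.9 -1.1] j [-0.27  0.6   0.21 -0.6  -1.41  0.43] w 17.26005504991051
```

View pics/wrist5.png

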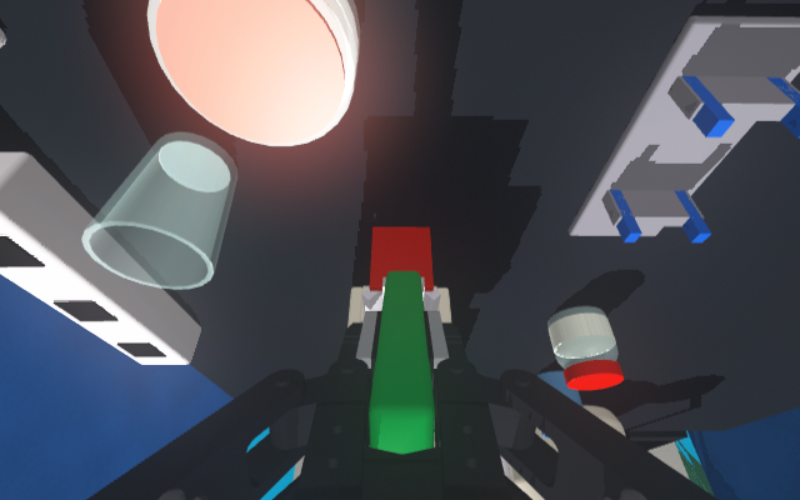

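View pics/scene5.png

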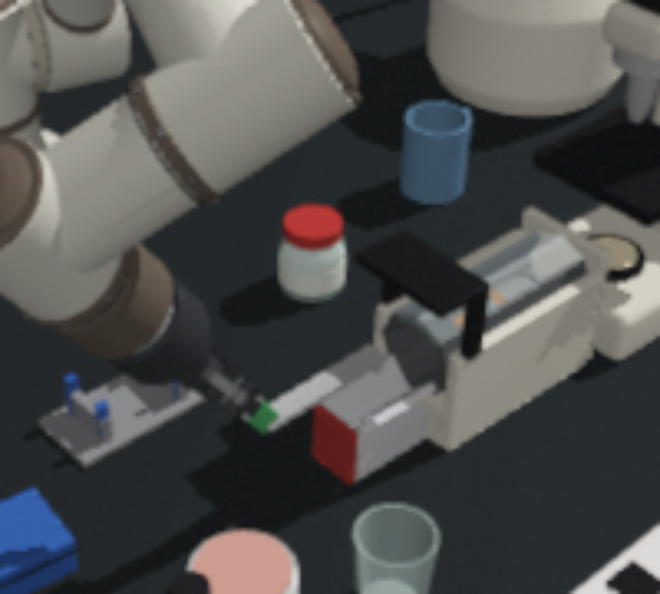

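```bash
python3 - <<'E'
from h import *
im,W=cloud('wrist'); X,Y,Z=W[...,0],W[...,1],W[...,2]; hsv=cv2.cvtColor(im,cv2.COLOR_RGB2HSV)
red=(hsv[...,1]>150)&((hsv[...,0]<8)|(hsv[...,0]>172))&(X>560)&(X<680)&(Y>-80)&(Y<0);P=W[red];print('red',len(P),np.percentile(P,[1,50,99],0))
k=P[P[:,2]<50];f=np.polyfit(k[:,0],k[:,1],1);print('slope deg',np.degrees(np.arctan(f[0])),'y at 615',np.polyval(f,615))
g=(hsv[...,0]>45)&(hsv[...,0]<85)&(hsv[...,1]>120)&(Z>60)&(abs(X-615)<40)&(Y<-100);P=W[g];print('handle',np.percentile(P,[2,50,98],0))
for z in range(110,200,10):
    k=P[abs(P[:,2]-z)<5]
    if len(k)>5: print(z,np.percentile(k[:,0],[3,97]).round(1),k[:,1].mean().round(1))
im,W=cloud('scene'); X,Y,Z=W[...,0],W[...,1],W[...,2]; hsv=cv2.cvtColor(im,cv2.COLOR_RGB2HSV)
m=(X>595)&(X<640)&(Y>-130)&(Y<40)&(Z>85)&(Z<135)&(hsv[...,1]<60)&(hsv[...,2]>90);P=W[m];print(len(P))
for y in range(-120,40,20):
        k=P[abs(P[:,1]-y)<10]
        if len(k)>3: print(y,len(k),np.percentile(k[:,0],[5,50,95]).round(1),np.percentile(k[:,2],[10,50,90]).round(1),k[:,1].max())
for nm,mm in [('lampside',(Z<110)&(Z>20)&(X>650)&(X<690)&(Y>70)&(Y<250)&(hsv[...,2]>90)),('railside',(Z<60)&(Z>10)&(X>630)&(X<650)&(Y>-30)&(Y<50))]:
    P=W[mm];f=np.polyfit(P[:,1],P[:,0],1);r=P[:,0]-np.polyval(f,P[:,1]);k=abs(r)<3;f=np.polyfit(P[k,1],P[k,0],1);print(nm,k.sum(),np.degrees(np.arctan(f[0])),np.polyval(f,59))
E
```

```text
red 1988 [[590.45679022 -38.56218518   1.0635006 ]
 [615.62724946 -37.15795551  29.13581142]
 [639.21600357 -34.90670642  61.64034206]]
slope deg -0.9660111628193192 y at 615 -37.1668041793609
handle [[ 606.3099991  -180.0412645   112.08018598]
 [ 614.72156522 -171.13792401  176.90597101]
 [ 623.06712398 -126.86471603  195.64451308]]
110 [605.9 621.7] -125.6
120 [606.1 621.9] -132.6
130 [606.2 622. ] -139.6
140 [606.3 622.3] -146.6
150 [606.5 622.4] -153.7
160 [606.6 622.5] -160.7
170 [606.5 622.8] -167.8
180 [606.5 623.1] -174.8
190 [606.7 623.2] -176.8
279
-120 8 [620.8 622.5 623.6] [106.8 108.4 110.3] -110.23825082387191
-100 35 [603. 616. 623.] [105.6 108.5 110.1] -90.12462996011288
-80 47 [602.4 613.9 623.6] [106.1 108.6 110.7] -70.03340135629492
-60 48 [601.1 614.2 623.1] [104.9 108.5 110.5] -50.08616545622863
-40 44 [602.5 615.4 623.5] [106.4 108.8 111.9] -30.19872176858246
-20 44 [601.8 614.7 623.3] [106.3 108.7 110.6] -10.092079292168478
0 45 [602.6 615.8 623.5] [105.1 108.6 110.8] 9.69933947691925
20 8 [604.  611.4 620.6] [ 91.4 109.  109.4] 13.194559539525812
lampside 732 0.7488137420042316 667.5034401198142
railside 120 0.8886666471738413 638.7734116727365
```

```bash
python3 - <<'E'
from h import *
look('side')
im=load('side')[0];cv2.imwrite('pics/side5.png',cv2.resize(im[190:310,230:330],None,fx=5,fy=5,interpolation=cv2.INTER_CUBIC)[...,::-1])
print(onplane('side',[[271,261.25],[240+290/8,240+190/8]],75), onplane('side',[[240+265/8,240+255/8]],75))
print(onplane('side',[[180+350/5,190+155/5],[180+550/5,190+165/5]],180))
delta([613.7,-107,141.3],tgtR(89.1))
E
```

```text
[[610.25947429 133.94193395  75.        ]
 [596.40720645 139.84616705  75.        ]] [[600.73460123 162.69560191  75.        ]]
[[657.51610828  92.08402765 180.        ]
 [563.94457458  89.98615001 180.        ]]
rotvec [0.011 0.001 0.009] 0.81
pos [ 614.4 -138.7  143. ] shift now-axes [-25.    0.7  19.7] shift tgt-axes [-25.    1.2  19.6] clk 6.7 F [ 0.6  0.3 -1.4] j [-0.27  0.6   0.21 -0.59 -1.41  0.44] w 17.45582792888618
```

View pics/side5.png

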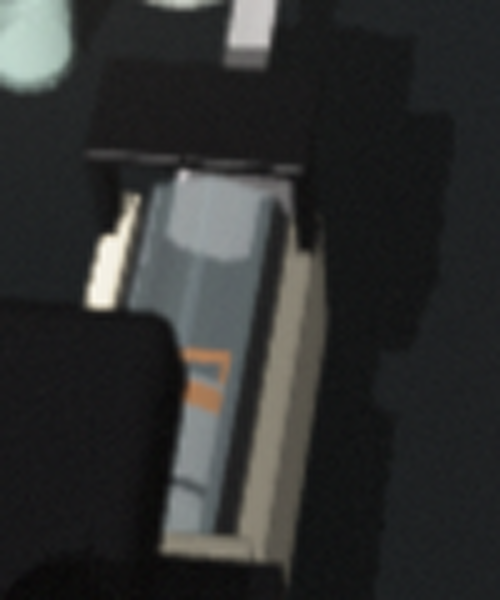

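Request:
drive_tool --moves '[[[0,-0.008,0.001,0.006,0.006,0,0.005],[0,-0.016,0,0.012,0.005,0,0.004],[0,0,0,0,0,0,0]]]'

```text
clock: 7.0
position: [613.3, -107.0, 141.7]
ee_rot: [-0.667, 0.681, 0.211, 0.215]
contact_force: [0.2, -0.5, -1.0]
gripper_width: 17.0
```

```bash
python3 - <<'E'
from h import *
delta([614.1,-72,141.3],tgtR(89.1))
look('scene')
im=load('scene')[0];cv2.imwrite('pics/scene6.png',cv2.resize(im[120:220,300:420],None,fx=6,fy=6,interpolation=cv2.INTER_CUBIC)[...,::-1])
E
```

```text
rotvec [-0.002  0.002 -0.003] 0.26
pos [ 613.3 -107.   141.7] shift now-axes [-28.4  -0.1  20.4] shift tgt-axes [-28.4  -0.2  20.4] clk 7.0 F [ 0.2 -0.5 -1. ] j [-0.23  0.57  0.17 -0.61 -1.36  0.4 ] w 16.989009041689975
```

View pics/scene6.png

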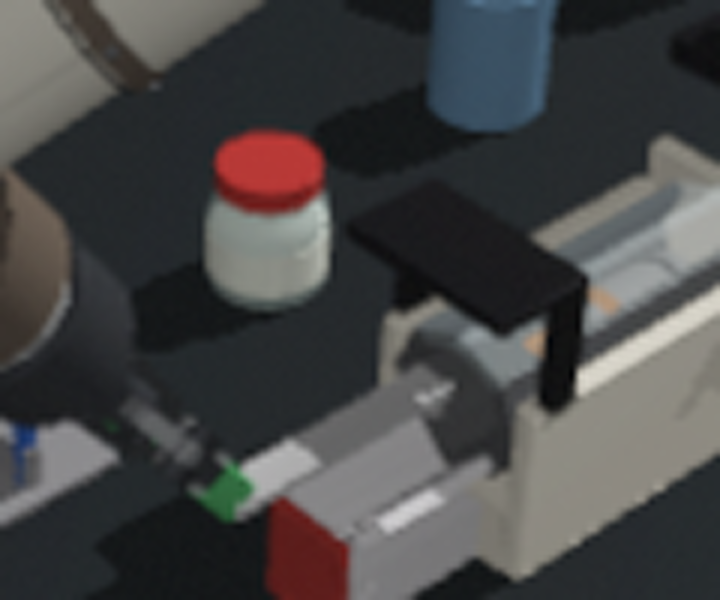

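Blade is lined up with the mouth, tip just short of it, in the middle laterally. Inserting.

Request:
drive_tool --moves '[[[0,-0.008,0,0.006,0,0.002,-0.003],[0,-0.01,0,0.007,0,0,0],[0,-0.01,0,0.007,0,0,0],[0,-0.01,0,0.007,0,0,0],[0,0,0,0,0,0,0]]]'

```text
clock: 7.55
position: [614.1, -56.6, 141.1]
ee_rot: [-0.669, 0.68, 0.21, 0.215]
contact_force: [-0.0, -0.8, -1.8]
gripper_width: 17.1
```

```bash
python3 - <<'E'
from h import *
delta([615,-9,141.3],tgtR(89.1))
look('side')
im=load('side')[0];cv2.imwrite('pics/side7.png',cv2.resize(im[220:300,240:320],None,fx=7,fy=7,interpolation=cv2.INTER_CUBIC)[...,::-1])
look('scene')
im=load('scene')[0];cv2.imwrite('pics/scene7.png',cv2.resize(im[120:220,320:440],None,fx=6,fy=6,interpolation=cv2.INTER_CUBIC)[...,::-1])
E
```

```text
rotvec [-0.002 -0.001 -0.   ] 0.13
pos [614.1 -56.6 141.1] shift now-axes [-39.1  -0.   27.1] shift tgt-axes [-39.1  -0.1  27.1] clk 7.55 F [-0.  -0.8 -1.8] j [-0.16  0.54  0.12 -0.63 -1.3   0.36] w 17.12546287206616
```

View pics/side7.png

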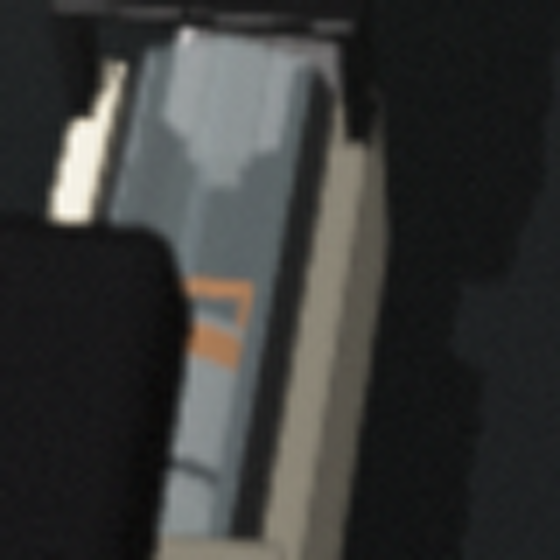

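View pics/scene7.png

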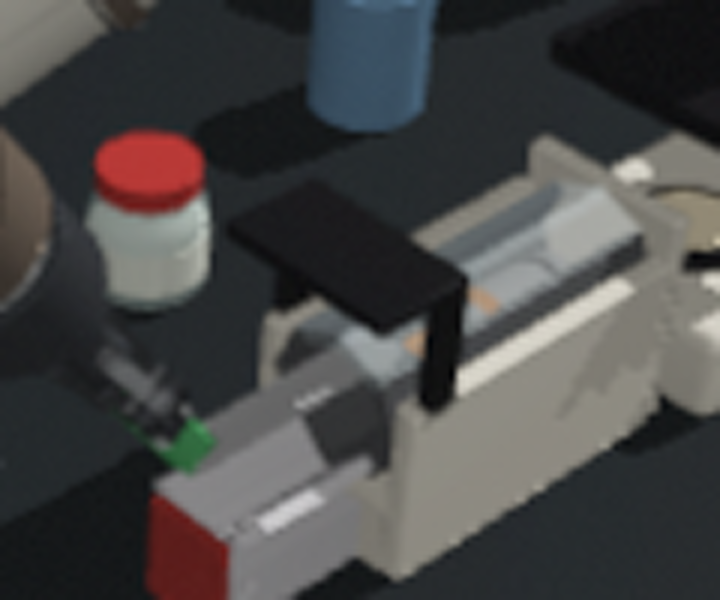

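```bash
python3 - <<'E'
from h import *
print(onplane('side',[[240+222/7,220+187/7]],86), onplane('side',[[240+222/7,220+165/7]],101),onplane('side',[[240+222/7,220+165/7]],86))
E
```

```text
[[612.87997317  98.94964362  86.        ]] [[611.64007782  99.31408428 101.        ]] [[614.26327961  89.7472411   86.        ]]
```

Request:
drive_tool --moves '[[[0,-0.009,0,0.006,0,0,0],[0,-0.01,0,0.007,0,0,0],[0,-0.01,0,0.007,0,0,0],[0,-0.009,0,0.006,0,0,0],[0,0,0,0,0,0,0]]]'

```text
clock: 8.15
position: [615.3, -8.9, 141.2]
ee_rot: [-0.668, 0.681, 0.21, 0.215]
contact_force: [-0.7, -0.5, -0.5]
gripper_width: 17.4
```

```bash
python3 - <<'E'
from h import *
delta([615,-6,141.3],tgtR(89.1))
look('side')
im=load('side')[0];cv2.imwrite('pics/side8.png',cv2.resize(im[220:300,240:320],None,fx=7,fy=7,interpolation=cv2.INTER_CUBIC)[...,::-1])
E
```

```text
rotvec [-0.003 -0.002 -0.002] 0.26
pos [615.3  -8.9 141.2] shift now-axes [-2.4  0.4  1.6] shift tgt-axes [-2.4  0.3  1.6] clk 8.15 F [-0.7 -0.5 -0.5] j [-0.08  0.52  0.09 -0.65 -1.25  0.31] w 17.441122610400168
```

View pics/side8.png

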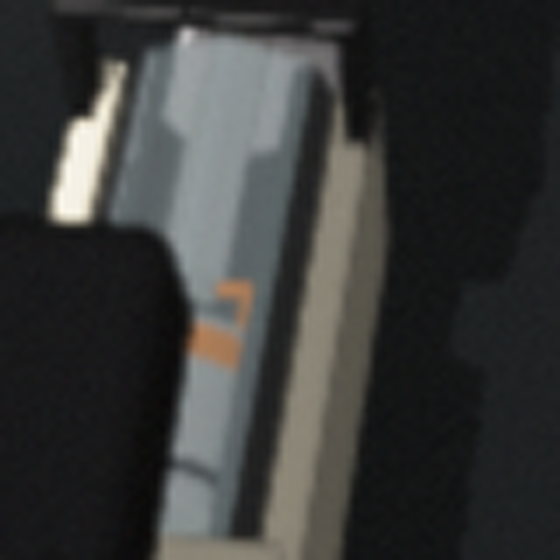

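```bash
python3 - <<'E'
from h import *
def pr(P): return ((proj('side',P)-[240,220])*7).round(0).tolist()
t=-8.9+155.6
print('tip bottom front corners',pr([[607,t,86],[619,t,86]]),'top',pr([[602,t,107],[624,t,107]]))
print('bar',pr([[597,134,75],[613,134,75]]),'barrel face',pr([[613,156,75]]))
im=load('side')[0];cv2.imwrite('pics/side8c.png',cv2.resize(im[250:280,255:285],None,fx=18,fy=18,interpolation=cv2.INTER_CUBIC)[...,::-1])
E
```

```text
tip bottom front corners [[218.0, 305.0], [184.0, 303.0]] top [[228.0, 275.0], [164.0, 270.0]]
bar [[254.0, 292.0], [209.0, 288.0]] barrel face [[200.0, 343.0]]
```

View pics/side8c.png

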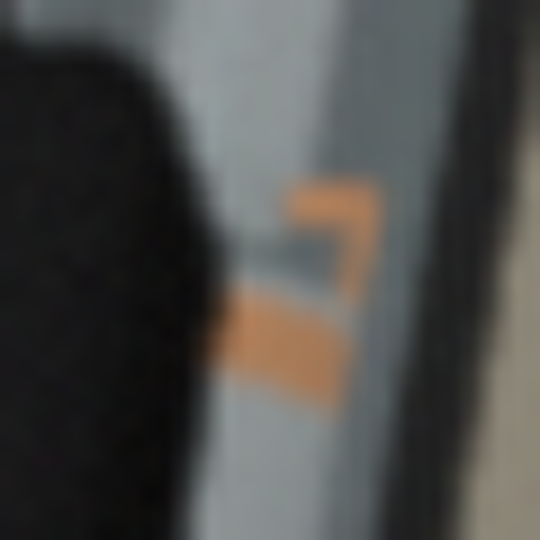

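Request:
drive_tool --moves '[[[0,-0.0024,0.0004,0.0016,0,0,0],[0,0.002,0,0.003,0,0,0],[0,0.003,0,0.004,0,0,0],[0,0.003,0,0.004,0,0,0],[0,0,0,0,0,0,0]]]'

```text
clock: 8.7
position: [614.9, -7.9, 126.1]
ee_rot: [-0.668, 0.682, 0.209, 0.214]
contact_force: [-0.4, 0.9, -1.5]
gripper_width: 17.5
```

```bash
python3 - <<'E'
from h import *
delta([615.1,-6,123.3],tgtR(89.1))
look('side')
im=load('side')[0];cv2.imwrite('pics/side9c.png',cv2.resize(im[250:280,255:285],None,fx=18,fy=18,interpolation=cv2.INTER_CUBIC)[...,::-1])
E
```

```text
rotvec [-0.004 -0.003 -0.004] 0.35
pos [614.9  -7.9 126.1] shift now-axes [ 0.  -0.1  3.4] shift tgt-axes [ 0.  -0.1  3.4] clk 8.7 F [-0.4  0.9 -1.5] j [-0.08  0.54  0.07 -0.65 -1.23  0.33] w 17.458247422088483
```

View pics/side9c.png

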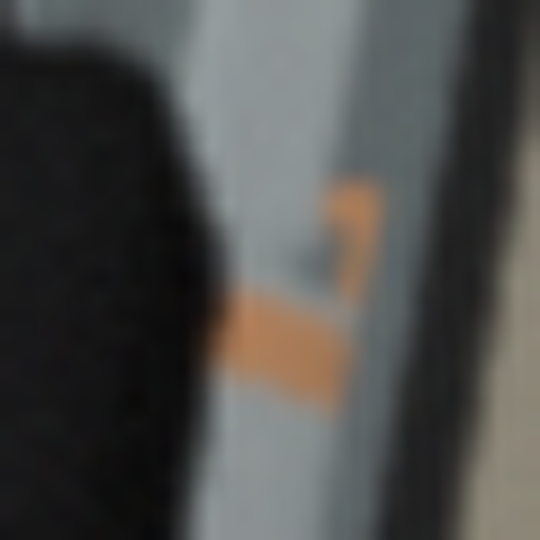

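Request:
drive_tool --moves '[[[0,0,0,0.0034,-0.004,-0.003,-0.004],[0,0,0,0,0,0,0]]]'

```text
clock: 8.95
position: [615.3, -6.2, 123.3]
ee_rot: [-0.669, 0.68, 0.211, 0.215]
contact_force: [0.1, 1.0, -1.1]
gripper_width: 17.3
```

```bash
python3 - <<'E'
from h import *
delta([615,-20,123.3],tgtR(89.1))
E
```

```text
rotvec [-0.  0.  0.] 0.03
pos [615.3  -6.2 123.3] shift now-axes [11.3  0.  -7.9] shift tgt-axes [11.3  0.  -7.9] clk 8.95 F [ 0.1  1.  -1.1] j [-0.08  0.54  0.08 -0.65 -1.23  0.33] w 17.271327645477925
```

Request:
drive_tool --moves '[[[0,0.0025,0,-0.0017,0,0,0],[0,0.0033,0,-0.0023,0,0,0],[0,0.0033,0,-0.0023,0,0,0],[0,0.0033,0,-0.0023,0,0,0],[0,0.0033,0,-0.0023,0,0,0],[0,0.0033,0,-0.0023,0,0,0],[0,0.0033,0,-0.0023,0,0,0]]]'

```text
clock: 9.65
position: [614.8, -34.5, 123.3]
ee_rot: [-0.669, 0.679, 0.211, 0.215]
contact_force: [0.2, 1.0, -2.1]
gripper_width: 17.4
```

```bash
python3 - <<'E'
from h import *
delta([614.8,-60,123.3],tgtR(89.1))
look('side')
im=load('side')[0];cv2.imwrite('pics/side10.png',cv2.resize(im[220:300,240:320],None,fx=7,fy=7,interpolation=cv2.INTER_CUBIC)[...,::-1])
E
```

```text
rotvec [0.    0.002 0.001] 0.1
pos [614.8 -34.5 123.3] shift now-axes [ 20.8  -0.3 -14.6] shift tgt-axes [ 20.9  -0.4 -14.6] clk 9.65 F [ 0.2  1.  -2.1] j [-0.12  0.56  0.09 -0.64 -1.26  0.36] w 17.430676195996853
```

View pics/side10.png

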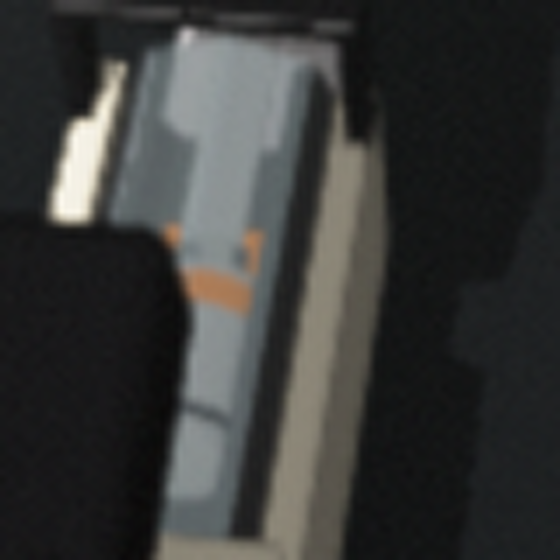

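Request:
drive_tool --moves '[[[0,0.0033,0,-0.0023,0,0,0],[0,0.0037,0,-0.0026,0,0,0],[0,0.0037,0,-0.0026,0,0,0],[0,0.0037,0,-0.0026,0,0,0],[0,0.0037,0,-0.0026,0,0,0],[0,0.0037,0,-0.0026,0,0,0],[0,0.0037,0,-0.0026,0,0,0],[0,0.0037,0,-0.0026,0,0,0],[0,0.0037,0,-0.0026,0,0,0],[0,0.0037,0,-0.0026,0,0,0],[0,0.0037,0,-0.0026,0,0,0],[0,0.0037,0,-0.0026,0,0,0]]]'

```text
clock: 10.9
position: [613.8, -93.3, 123.3]
ee_rot: [-0.669, 0.679, 0.211, 0.215]
contact_force: [-0.6, 1.2, -1.2]
gripper_width: 17.5
```

```bash
python3 - <<'E'
from h import *
delta([613.6,-140,123.3],tgtR(89.1))
E
```

```text
rotvec [0.    0.002 0.001] 0.1
pos [613.8 -93.3 123.3] shift now-axes [ 38.2  -0.5 -26.8] shift tgt-axes [ 38.2  -0.5 -26.8] clk 10.9 F [-0.6  1.2 -1.2] j [-0.21  0.58  0.14 -0.62 -1.32  0.42] w 17.482743313878146
```

Request:
drive_tool --moves '[[[0,0.0037,0,-0.0026,0,0,0],[0,0.0037,0,-0.0026,0,0,0],[0,0.0037,0,-0.0026,0,0,0],[0,0.0037,0,-0.0026,0,0,0],[0,0.0037,0,-0.0026,0,0,0],[0,0.0037,0,-0.0026,0,0,0],[0,0.0037,0,-0.0026,0,0,0],[0,0.0037,0,-0.0026,0,0,0],[0,0.0037,0,-0.0026,0,0,0],[0,0.0037,0,-0.0026,0,0,0],[0,0.0037,0,-0.0026,0,0,0],[0,0.0037,0,-0.0026,0,0,0],[0,0.0037,0,-0.0026,0,0,0],[0,0.0037,0,-0.0026,0,0,0],[0,0.0037,0,-0.0026,0,0,0]]]'

```text
clock: 12.4
position: [612.5, -167.3, 123.0]
ee_rot: [-0.669, 0.679, 0.212, 0.215]
contact_force: [-0.2, 0.9, -2.4]
gripper_width: 17.5
```

```bash
python3 - <<'E'
from h import *
delta([612.1,-198.6,123.3],tgtR(89.1))
look('scene')
im=load('scene')[0];cv2.imwrite('pics/scene11.png',cv2.resize(im[130:230,290:410],None,fx=6,fy=6,interpolation=cv2.INTER_CUBIC)[...,::-1])
E
```

```text
rotvec [0.001 0.002 0.   ] 0.12
pos [ 612.5 -167.3  123. ] shift now-axes [ 25.5  -0.1 -18.3] shift tgt-axes [ 25.5  -0.1 -18.2] clk 12.4 F [-0.2  0.9 -2.4] j [-0.32  0.63  0.22 -0.59 -1.4   0.48] w 17.54506877206234
```

View pics/scene11.png

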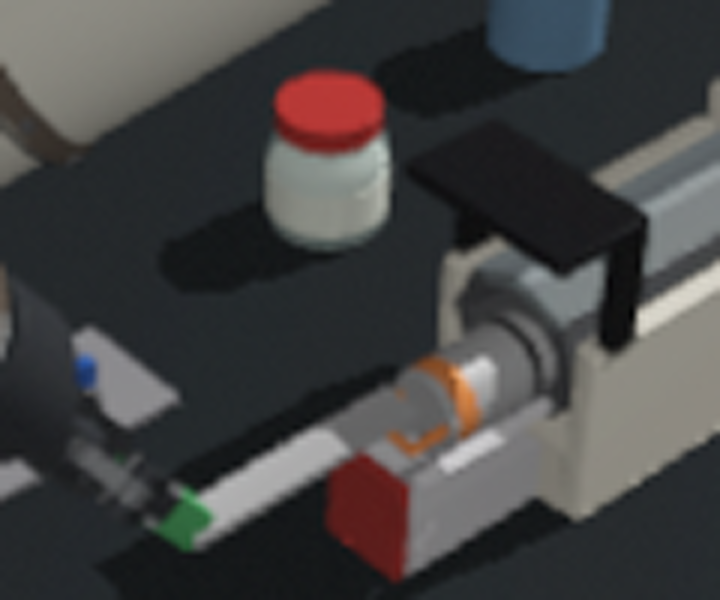

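Request:
drive_tool --moves '[[[0,0.0033,0,-0.0023,0,0,0],[0,0.0033,0,-0.0023,0,0,0],[0,0.0033,0,-0.0023,0,0,0],[0,0.0033,0,-0.0023,0,0,0],[0,0.0025,0,-0.0017,0,0,0],[0,0.0016,0,-0.0012,0,0,0],[0,0.0016,0,-0.0012,0,0,0]]]'

```text
clock: 13.15
position: [612.0, -192.1, 123.2]
ee_rot: [-0.669, 0.679, 0.212, 0.215]
contact_force: [-0.1, 2.1, -1.8]
gripper_width: 17.5
```

```bash
python3 - <<'E'
from h import *
delta([612.1,-198.6,123.3],tgtR(89.1))
look('scene')
im=load('scene')[0];cv2.imwrite('pics/scene12.png',cv2.resize(im[160:230,320:390],None,fx=8,fy=8,interpolation=cv2.INTER_CUBIC)[...,::-1])
E
```

```text
rotvec [0.001 0.003 0.   ] 0.2
pos [ 612.  -192.1  123.2] shift now-axes [ 5.2 -0.2 -3.9] shift tgt-axes [ 5.3 -0.2 -3.8] clk 13.15 F [-0.1  2.1 -1.8] j [-0.35  0.65  0.25 -0.58 -1.43  0.49] w 17.455875960080764
```

View pics/scene12.png

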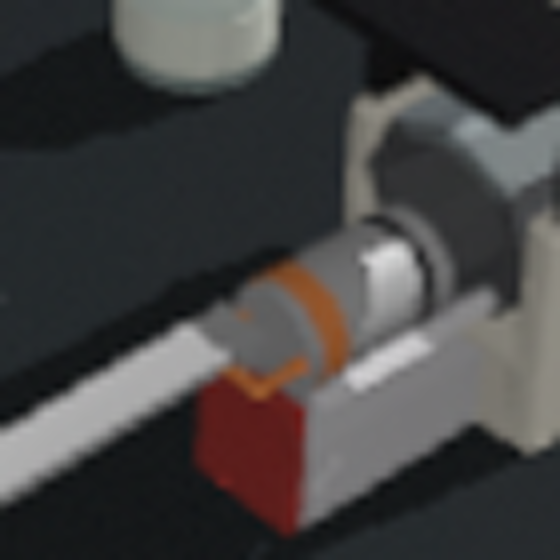

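Request:
drive_tool --moves '[[[0,0.0016,0,-0.0012,0,0,0],[0,0.0016,0,-0.0012,0,0,0]]]'

```text
clock: 13.4
position: [612.0, -196.6, 123.3]
ee_rot: [-0.669, 0.679, 0.212, 0.215]
contact_force: [0.2, 1.6, -1.8]
gripper_width: 17.0
```

Request:
drive_tool --moves '[[[0,0.0012,0,-0.0009,0,0,0],[0,0.0012,0,-0.0009,0,0,0]]]'

```text
clock: 13.6
position: [611.9, -197.3, 122.7]
ee_rot: [-0.668, 0.679, 0.214, 0.216]
contact_force: [0.4, 5.5, -3.1]
gripper_width: 17.7
```

Request:
drive_tool --moves '[[[0,0.0006,0,-0.0004,0,0,0],[0,0,0,0,0,0,0]]]'

```text
clock: 13.8
position: [612.0, -197.3, 122.3]
ee_rot: [-0.668, 0.679, 0.215, 0.216]
contact_force: [0.7, 2.2, -0.7]
gripper_width: 17.1
```

```bash
python3 - <<'E'
from h import *
delta([612.1,-198.6,123.3],tgtR(89.1))
look('scene');look('wrist')
im=load('scene')[0];cv2.imwrite('pics/scene13.png',cv2.resize(im[160:230,320:390],None,fx=8,fy=8,interpolation=cv2.INTER_CUBIC)[...,::-1])
im=load('wrist')[0];cv2.imwrite('pics/wrist13.png',cv2.resize(im,(800,500))[...,::-1])
E
```

```text
rotvec [ 0.002  0.009 -0.001] 0.53
pos [ 612.  -197.3  122.3] shift now-axes [ 0.5 -0.1 -1.6] shift tgt-axes [ 0.5 -0.1 -1.6] clk 13.8 F [ 0.7  2.2 -0.7] j [-0.36  0.66  0.26 -0.58 -1.44  0.5 ] w 17.053590349861032
```

View pics/scene13.png

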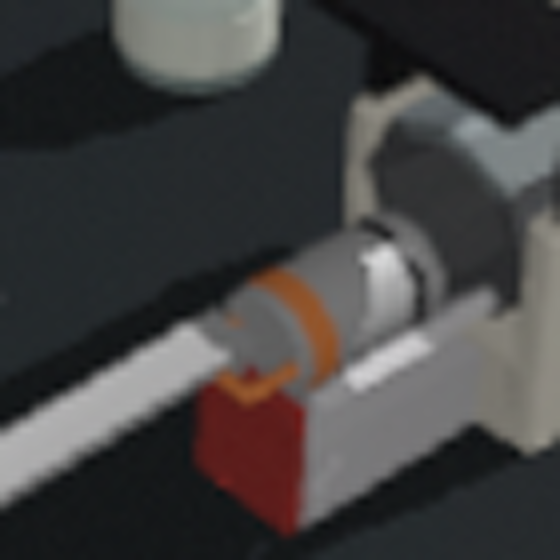

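View pics/wrist13.png

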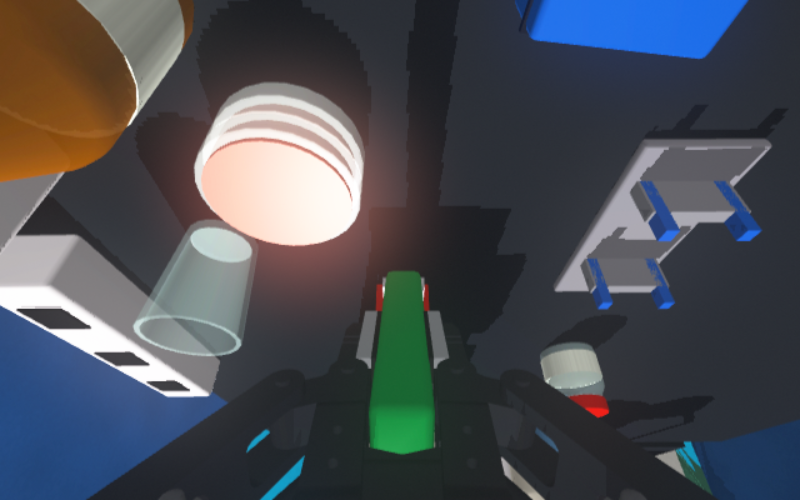

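```bash
python3 - <<'E'
from h import *
im,W=cloud('scene'); X,Y,Z=W[...,0],W[...,1],W[...,2]; hsv=cv2.cvtColor(im,cv2.COLOR_RGB2HSV)
red=(hsv[...,1]>150)&((hsv[...,0]<8)|(hsv[...,0]>172))&(X>560)&(X<680)&(Y>-80)&(Y<0)&(Z<55)&(Z>5);P=W[red];f=np.polyfit(P[:,0],P[:,1],1);print('red face y',np.median(P[:,1]),np.polyval(f,614),np.polyval(f,633))
print('loop outer corner',onplane('scene',[[320+246/8,160+403/8]],74),onplane('scene',[[320+246/8,160+395/8]],74))
# orange points
o=(hsv[...,0]>6)&(hsv[...,0]<20)&(hsv[...,1]>110)&(X>570)&(X<660)&(Y>-90)&(Y<40);P=W[o];k=P[(abs(P[:,2]-74)<6)];print('loop pts',len(k),np.percentile(k[:,1],[2,10,50,90]),k[:,0].min(),k[:,0].max())
# barrel top line
m=(X>590)&(X<640)&(Y>-60)&(Y<60)&(Z>88)&(Z<102);P=W[m];print('barrel top',np.percentile(P[:,1],[1,3,50,97,99]),np.percentile(P[:,2],98))
# band (orange ring on barrel)
k=W[o&(Z>80)];print('band y',len(k),np.percentile(k[:,1],[3,50,97]))
E
```

```text
red face y -40.920900058798566 -40.869184963754094 -40.65590894102802
loop outer corner [[634.85195787 -58.40237811  74.        ]] [[631.85759497 -55.5964601   74.        ]]
loop pts 32 [-57.23255769 -56.16836449 -42.64587844 -20.22127795] 616.5675257284212 636.4798325519987
barrel top [-57.59903507 -55.27900461  -5.98816514  31.91303777  34.59933674] 96.37160642662379
band y 40 [-26.59901825 -20.66924044 -14.19740132]
```

Request:
drive_tool --moves '[[[0,-0.0025,0,0.0017,0,0,0],[0,-0.0025,0,0.0017,0,0,0],[0,-0.0015,0,-0.0025,0,0,0],[0,-0.003,0,-0.004,0,0,0],[0,-0.003,0,-0.004,0,0,0],[0,-0.004,0,-0.006,0,0,0],[0,-0.005,0,-0.007,0,0,0],[0,0,0,0,0,0,0]]]'

```text
clock: 14.7
position: [612.6, -195.0, 155.5]
ee_rot: [-0.669, 0.68, 0.211, 0.215]
contact_force: [0.4, -0.3, -1.4]
gripper_width: 17.3
```

```bash
python3 - <<'E'
from h import *
delta([612.1,-192,155],tgtR(89.1))
look('scene')
im=load('scene')[0];cv2.imwrite('pics/scene14.png',cv2.resize(im[160:230,320:390],None,fx=8,fy=8,interpolation=cv2.INTER_CUBIC)[...,::-1])
E
```

```text
rotvec [-0.002  0.001  0.001] 0.13
pos [ 612.6 -195.   155.5] shift now-axes [-2.2  0.6  2.2] shift tgt-axes [-2.2  0.6  2.2] clk 14.7 F [ 0.4 -0.3 -1.4] j [-0.35  0.62  0.29 -0.58 -1.48  0.46] w 17.264895871913925
```

View pics/scene14.png

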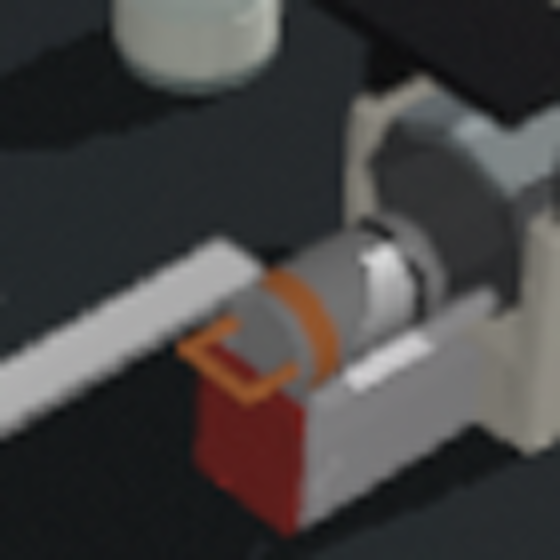

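Request:
drive_tool --moves '[[[0,0.005,0.01,-0.004,0,0,0],[0,0.005,0.025,-0.003,0,0,0],[0,0,0.03,0,-0.004,0,-0.006],[0,0,0.03,0,-0.004,0,-0.006],[0,0,0.03,0,0,0,0],[0,0,0.03,0,0,0,0],[0,0,0.02,0,0,0,0],[0,0,0,0,0,0,0]]]'

```text
clock: 15.55
position: [424.5, -207.0, 152.2]
ee_rot: [-0.673, 0.675, 0.215, 0.213]
contact_force: [0.2, -0.7, -1.6]
gripper_width: 17.2
```

```bash
python3 - <<'E'
from h import *
delta([430.7,-206.1,145.7],tgtR(90))
E
```

```text
rotvec [ 0.002  0.003 -0.004] 0.32
pos [ 424.5 -207.   152.2] shift now-axes [ 3.  -6.2  5.8] shift tgt-axes [ 3.  -6.2  5.8] clk 15.55 F [ 0.2 -0.7 -1.6] j [-0.48  0.42 -0.11 -0.54 -1.4   0.67] w 17.212043061109675
```

Request:
drive_tool --moves '[[[0,0.003,-0.0062,0.0058,0.006,0.008,-0.005],[0,0,0,0,0,0,0]]]'

```text
clock: 15.75
position: [431.0, -206.7, 145.4]
ee_rot: [-0.675, 0.675, 0.208, 0.213]
contact_force: [0.8, 0.4, -0.8]
gripper_width: 17.3
```

```bash
python3 - <<'E'
from h import *
delta([430.7,-206.1,145.7],tgtR(90))
for n in ['wrist','side','scene']:look(n)
for n in ['side','scene']:
    im,W=cloud(n); X,Y,Z=W[...,0],W[...,1],W[...,2]; hsv=cv2.cvtColor(im,cv2.COLOR_RGB2HSV)
    m=(X>405)&(X<455)&(Y>-200)&(Y<-20)&(Z>85)&(Z<135)&(hsv[...,1]<60)&(hsv[...,2]>90); P=W[m]; print(n,len(P),P[:,1].min(),P[:,1].max())
    for y in range(-180,-40,20):
        k=P[abs(P[:,1]-y)<10]
        if len(k)>3: print(y,len(k),np.percentile(k[:,0],[5,50,95]).round(1),np.percentile(k[:,2],[10,50,90]).round(1))
im=load('wrist')[0];cv2.imwrite('pics/wrist15.png',cv2.resize(im,(800,500))[...,::-1])
im=load('side')[0];cv2.imwrite('pics/side15.png',cv2.resize(im[100:260,250:420],None,fx=3.5,fy=3.5)[...,::-1])
E
```

```text
rotvec [-0.006 -0.006  0.001] 0.49
pos [ 431.  -206.7  145.4] shift now-axes [-0.7  0.3  0.1] shift tgt-axes [-0.7  0.3  0.1] clk 15.75 F [ 0.8  0.4 -0.8] j [-0.48  0.42 -0.11 -0.54 -1.37  0.68] w 17.306511695807657
side 301 -188.22905715162835 -51.10710598515175
-180 20 [418.8 427.3 438.9] [111.4 112.  113.4]
-160 41 [418.4 429.4 438.2] [109.7 111.9 114. ]
-140 44 [418.  427.6 437.4] [110.  111.8 113.5]
-120 40 [420.2 428.8 439.6] [110.1 111.5 113.1]
-100 45 [419.6 430.3 438.9] [110.  112.  113.9]
-80 46 [419.2 428.6 438.1] [109.2 111.9 113.8]
-60 65 [418.7 428.7 437.4] [ 98.3 110.4 112.9]
scene 246 -190.26427407927446 -55.870677121582276
-180 23 [424.  438.3 441.4] [106.2 110.  113.1]
-160 41 [420.3 431.9 440.7] [106.7 110.7 112.8]
-140 39 [420.  431.2 441.1] [109.4 111.4 113.1]
-120 38 [420.  432.4 441.8] [108.5 110.9 113.5]
-100 37 [419.3 433.  440.9] [107.4 109.8 112.4]
-80 39 [421.1 432.2 441.3] [106.8 110.3 112.6]
-60 28 [421.  433.6 441. ] [ 97.  109.2 112.2]
```

View pics/wrist15.png

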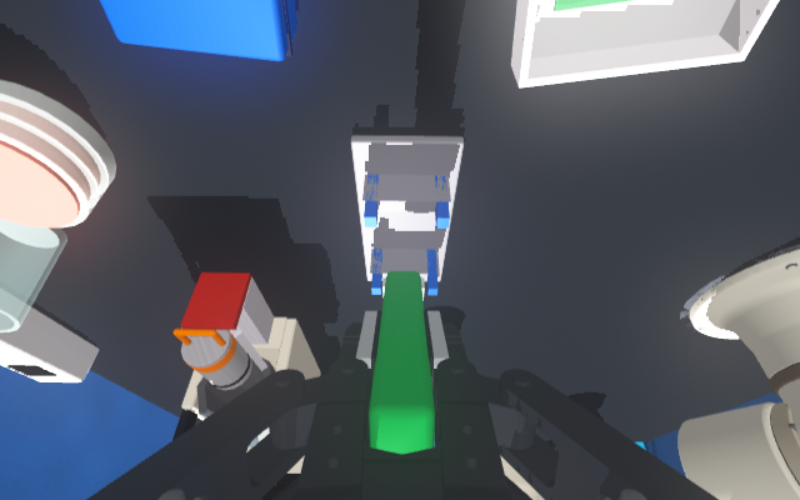

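View pics/side15.png

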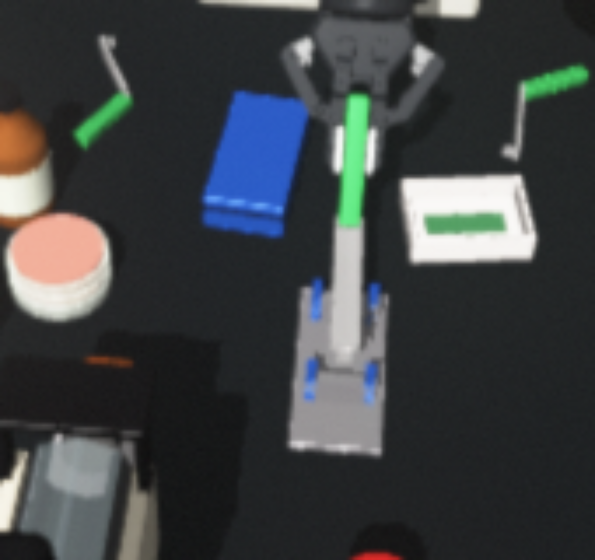

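Request:
drive_tool --moves '[[[0,0.004,0.0003,0.0065,0,0,0],[0,0.0085,0,0.0123,0,0,0],[0,0.0085,0,0.0123,0,0,0],[0,0.0085,0,0.0123,0,0,0],[0,0.004,0,0.006,0,0,0],[0,0,0,0,0,0,0]]]'

```text
clock: 16.5
position: [431.6, -205.6, 78.9]
ee_rot: [-0.675, 0.675, 0.21, 0.212]
contact_force: [0.0, -0.1, 0.2]
gripper_width: 17.7
```

```bash
python3 - <<'E'
from h import *
delta([430.7,-206.1,74.5],tgtR(90))
look('side');look('scene')
im=load('side')[0];cv2.imwrite('pics/side16.png',cv2.resize(im[130:250,300:400],None,fx=5,fy=5,interpolation=cv2.INTER_CUBIC)[...,::-1])
im=load('scene')[0];cv2.imwrite('pics/scene16.png',cv2.resize(im[150:250,230:350],None,fx=6,fy=6,interpolation=cv2.INTER_CUBIC)[...,::-1])
E
```

```text
rotvec [-0.003 -0.005  0.001] 0.31
pos [ 431.6 -205.6   78.9] shift now-axes [2.9 1.  3.3] shift tgt-axes [2.9 0.9 3.3] clk 16.5 F [ 0.  -0.1  0.2] j [-0.48  0.51 -0.16 -0.56 -1.26  0.75] w 17.68833110861973
```

View pics/side16.png

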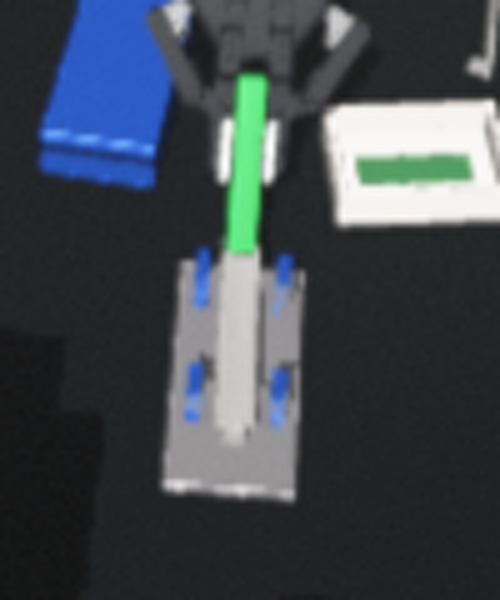

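View pics/scene16.png

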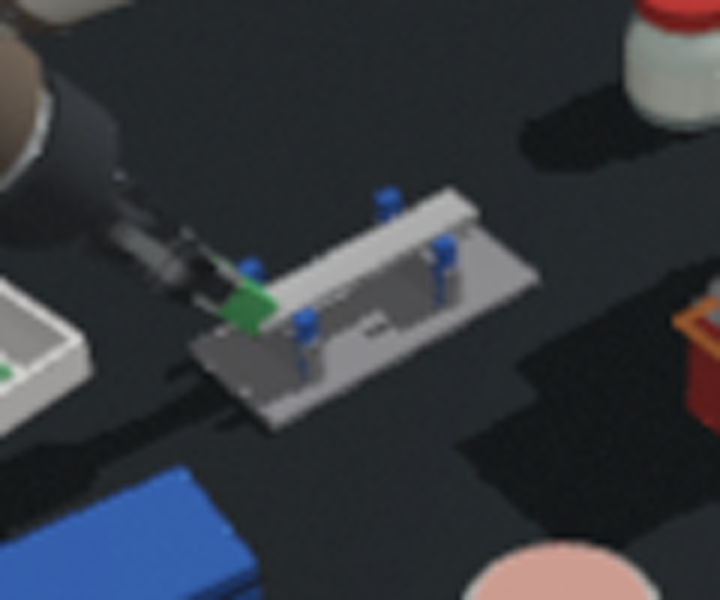

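Request:
drive_tool --moves '[[[0,0.0012,0.0008,0.0017,0,0,0],[0,0.0008,0,0.001,0,0,0],[0,0,0,0,0,0,0]]]'

```text
clock: 16.9
position: [432.2, -206.8, 77.9]
ee_rot: [0.676, -0.675, -0.207, -0.213]
contact_force: [0.4, -1.2, -1.6]
gripper_width: 17.5
```

Request:
drive_tool --moves '[[[0,0.0006,0,0.0009,0,0,0],[0,0,0,0,0,0,0]]]'

```text
clock: 17.1
position: [432.5, -207.0, 77.4]
ee_rot: [0.676, -0.675, -0.207, -0.213]
contact_force: [0.7, 0.4, -1.8]
gripper_width: 17.0
```

Request:
drive_tool --moves '[[[0,0.0012,0.0012,0.0016,0.003,0.004,-0.001],[0,0.0012,0.0005,0.0016,0,0,0],[0,0,0,0,0,0,0]]]'

```text
clock: 17.4
position: [431.2, -207.4, 74.4]
ee_rot: [0.677, -0.675, -0.203, -0.213]
contact_force: [-0.2, -0.3, -0.5]
gripper_width: 17.1
```

```bash
python3 - <<'E'
from h import *
delta([430.7,-206.1,74.5],tgtR(90))
E
```

```text
rotvec [-0.012 -0.013  0.007] 1.1
pos [ 431.2 -207.4   74.4] shift now-axes [-1.1  0.5  0.7] shift tgt-axes [-1.1  0.5  0.7] clk 17.4 F [-0.2 -0.3 -0.5] j [-0.48  0.52 -0.17 -0.56 -1.24  0.77] w 17.09395537394155
```

Request:
drive_tool --moves '[[[0,-0.001,0.0005,0.0007,-0.008,-0.011,0.007],[0,0,0,0,0,0,0]]]'

```text
clock: 17.6
position: [430.5, -206.1, 74.1]
ee_rot: [-0.674, 0.675, 0.211, 0.213]
contact_force: [-0.7, 1.1, -1.4]
gripper_width: 17.1
```

```bash
python3 - <<'E'
from h import *
delta([430.7,-206.1,73.9],tgtR(90))
look('side')
im,W=cloud('side'); X,Y,Z=W[...,0],W[...,1],W[...,2]; hsv=cv2.cvtColor(im,cv2.COLOR_RGB2HSV)
m=(X>412)&(X<442)&(Y>-200)&(Y<-30)&(Z>36)&(Z<55)&(hsv[...,1]<60)&(hsv[...,2]>90); P=W[m]; print(len(P),P[:,1].min(),P[:,1].max())
for y in range(-180,-40,20):
        k=P[abs(P[:,1]-y)<10]
        if len(k)>3: print(y,len(k),np.percentile(k[:,0],[5,50,95]).round(1),np.percentile(k[:,2],[10,50,90]).round(1))
E
```

```text
rotvec [-0.004 -0.001 -0.001] 0.24
pos [ 430.5 -206.1   74.1] shift now-axes [ 0.1 -0.2  0.1] shift tgt-axes [ 0.1 -0.2  0.1] clk 17.6 F [-0.7  1.1 -1.4] j [-0.48  0.52 -0.16 -0.57 -1.25  0.76] w 17.125382516224214
264 -180.21579480526918 -50.06173695692405
-180 11 [419.3 425.4 437.3] [38.8 40.3 42.4]
-160 39 [418.9 427.9 436.8] [39.2 41.  42.9]
-140 38 [418.5 428.8 439.1] [39.1 41.2 43.4]
-120 42 [417.9 428.1 438.3] [39.3 41.6 43.7]
-100 41 [417.6 429.  437.5] [39.3 41.  43.5]
-80 42 [419.6 427.9 436.8] [38.2 40.9 43. ]
-60 51 [419.2 429.9 438.9] [38.1 41.2 44.4]
```

Request:
drive_tool --moves '[[[0,0.0006,0,0.0008,0,0,0],[0,0,0,0,0,0,0]]]'

```text
clock: 17.85
position: [430.6, -206.2, 73.5]
ee_rot: [-0.674, 0.675, 0.211, 0.213]
contact_force: [1.1, -0.0, 0.6]
gripper_width: 17.4
```

Request:
drive_tool --moves '[[[0.3,0,0,0,0,0,0],[0.3,0,0,0,0,0,0],[0.5,0,0,0,0,0,0],[0.8,0,0,0,0,0,0],[0.8,0,0,0,0,0,0],[0.8,0,0,0,0,0,0]]]'

```text
clock: 18.45
position: [430.4, -205.8, 73.2]
ee_rot: [-0.674, 0.675, 0.211, 0.213]
contact_force: [0.2, 0.4, -0.1]
gripper_width: 68.7
```

```bash
python3 - <<'E'
from h import *
delta([430.7,-206.1,73.9],tgtR(90))
look('wrist')
im=load('wrist')[0];cv2.imwrite('pics/wrist17.png',cv2.resize(im,(800,500))[...,::-1])
E
```

```text
rotvec [-0.003 -0.001 -0.   ] 0.19
pos [ 430.4 -205.8   73.2] shift now-axes [-0.2 -0.3 -0.7] shift tgt-axes [-0.2 -0.3 -0.7] clk 18.45 F [ 0.2  0.4 -0.1] j [-0.48  0.52 -0.16 -0.57 -1.25  0.76] w 68.7262631630213
```

View pics/wrist17.png

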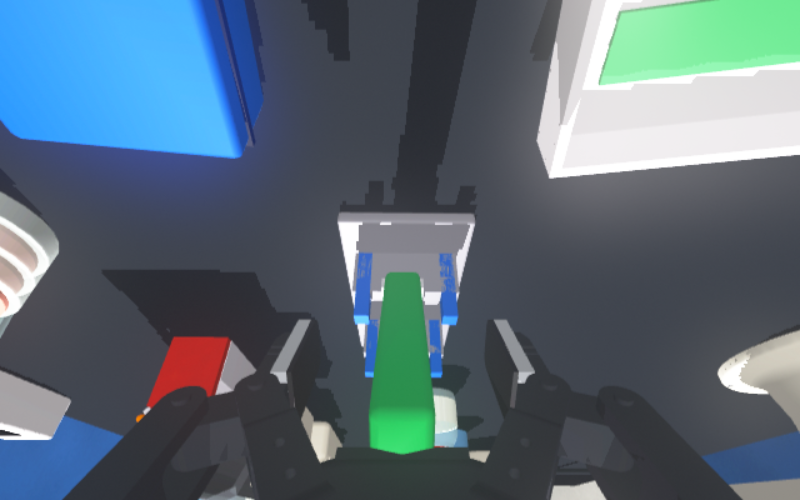

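Hook is seated and released. Retreat along the handle.

Request:
drive_tool --moves '[[[0.8,0,0,-0.01,0,0,0],[0.8,0,0,-0.02,0,0,0],[0.8,0,0,-0.025,0,0,0],[0.8,0,0,-0.03,0,0,0],[0.8,0,0,-0.03,0,0,0],[0.8,0,0,-0.03,0,0,0],[0.8,0,0,0,0,0,0]]]'

```text
clock: 19.2
position: [429.1, -294.3, 199.6]
ee_rot: [-0.675, 0.675, 0.211, 0.212]
contact_force: [0.3, -0.0, 0.7]
gripper_width: 68.1
```

```bash
python3 - <<'E'
from h import *
delta([430.7,-206.1,73.9],tgtR(90))
for n in ['wrist','side','scene']:look(n)
im=load('wrist')[0];cv2.imwrite('pics/wrist18.png',cv2.resize(im,(800,500))[...,::-1])
im=load('side')[0];cv2.imwrite('pics/side18.png',cv2.resize(im[130:250,300:400],None,fx=5,fy=5,interpolation=cv2.INTER_CUBIC)[...,::-1])
im=load('scene')[0];cv2.imwrite('pics/scene18.png',cv2.resize(im[130:270,230:430],None,fx=4,fy=4,interpolation=cv2.INTER_CUBIC)[...,::-1])
im,W=cloud('wrist'); X,Y,Z=W[...,0],W[...,1],W[...,2]; hsv=cv2.cvtColor(im,cv2.COLOR_RGB2HSV)
g=(hsv[...,0]>45)&(hsv[...,0]<85)&(hsv[...,1]>120)&(X>380)&(X<480)&(Y>-300)&(Y<-100)&(Z>20);P=W[g]
for z in range(50,130,20):
    k=P[abs(P[:,2]-z)<5]; print(z,len(k),np.percentile(k[:,0],[3,97]).round(1),k[:,1].mean().round(1))
E
```

```text
rotvec [-0.001 -0.004 -0.   ] 0.25
pos [ 429.1 -294.3  199.6] shift now-axes [ -0.8  -1.4 153.6] shift tgt-axes [-1.000e-01 -1.600e+00  1.536e+02] clk 19.2 F [ 0.3 -0.   0.7] j [-0.6   0.46  0.09 -0.49 -1.57  0.69] w 68.10879033044023
50 38 [423.1 439.3] -202.7
70 40 [423.6 438.7] -216.6
90 63 [423.2 438.8] -230.4
110 75 [423.  438.9] -244.5
```

View pics/wrist18.png

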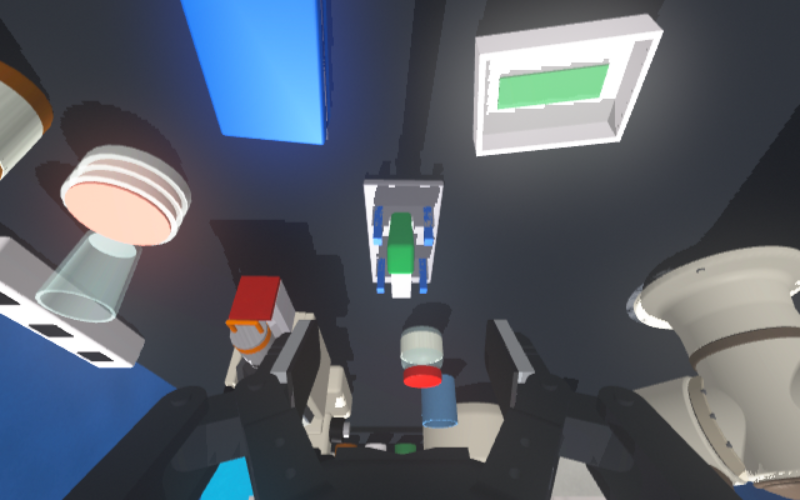

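View pics/side18.png

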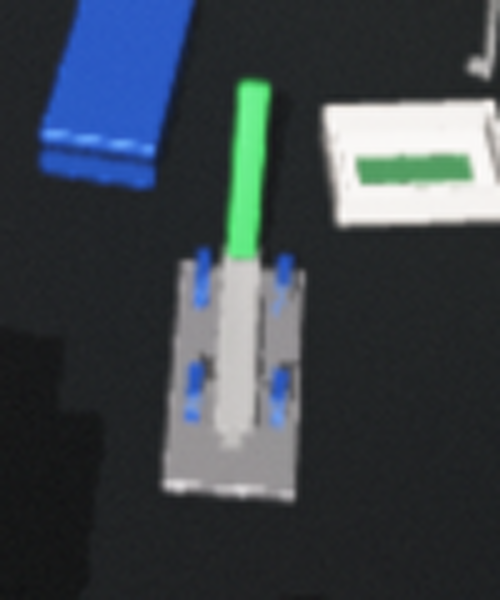

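View pics/scene18.png

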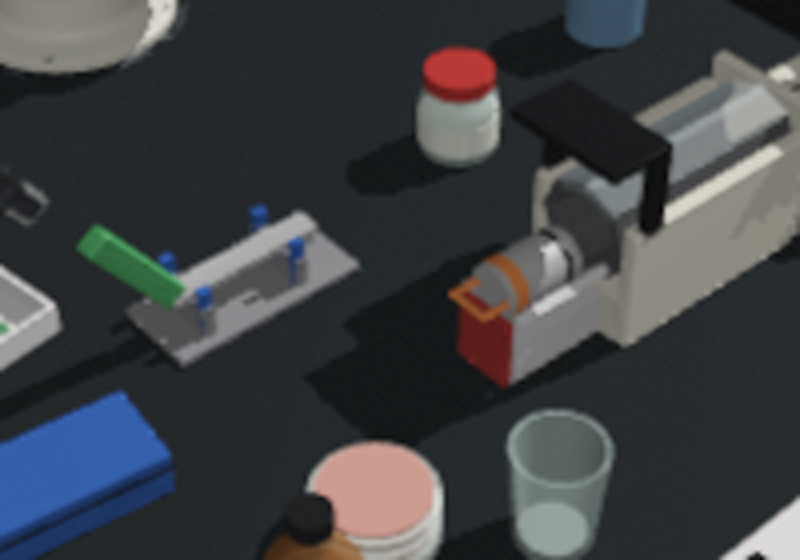

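```bash
python3 - <<'E'
from h import *
for n in ['wrist','scene']:
    im,W=cloud(n); X,Y,Z=W[...,0],W[...,1],W[...,2]; hsv=cv2.cvtColor(im,cv2.COLOR_RGB2HSV)
    red=(hsv[...,1]>150)&((hsv[...,0]<4)|(hsv[...,0]>174))&(X>560)&(X<680)&(Y>-80)&(Y<0)&(Z<55)&(Z>5);print(n,'red',np.median(Y[red]))
    o=(hsv[...,0]>6)&(hsv[...,0]<20)&(hsv[...,1]>110)&(X>580)&(X<645)&(Y>-90)&(Y<40);P=W[o&(abs(Z-74)<7)];k=P[P[:,1]<-42];print('bar',len(k),np.percentile(k[:,1],[2,25,50,75]),np.percentile(k[:,0],[1,99]),np.median(k[:,2]))
    for lab,(a,b) in {'barrel grey':(76,100)}.items():
        m=(X>598)&(X<632)&(Y>-45)&(Y<20)&(Z>a)&(Z<b)&(hsv[...,1]<60);Q=W[m];print(lab,len(Q),np.percentile(Q[:,1],[0.5,2,5,20]))
im=load('wrist')[0];cv2.imwrite('pics/w18c.png',cv2.resize(im[210:310,160:260],None,fx=6,fy=6,interpolation=cv2.INTER_CUBIC)[...,::-1])
E
```

```text
wrist red -36.964752100453325
bar 134 [-55.2328383  -53.70004544 -53.04964346 -51.00716146] [595.78347036 632.27655958] 76.23335606147931
barrel grey 413 [-30.8684226  -30.59692242 -30.07024471 -29.41441484]
scene red -41.005324043943574
bar 39 [-58.19122239 -57.18397838 -54.11477246 -49.28314731] [595.62500645 632.77032453] 73.85421054459482
barrel grey 143 [-34.81530478 -34.47877329 -33.81345369 -31.59071132]
```

View pics/w18c.png

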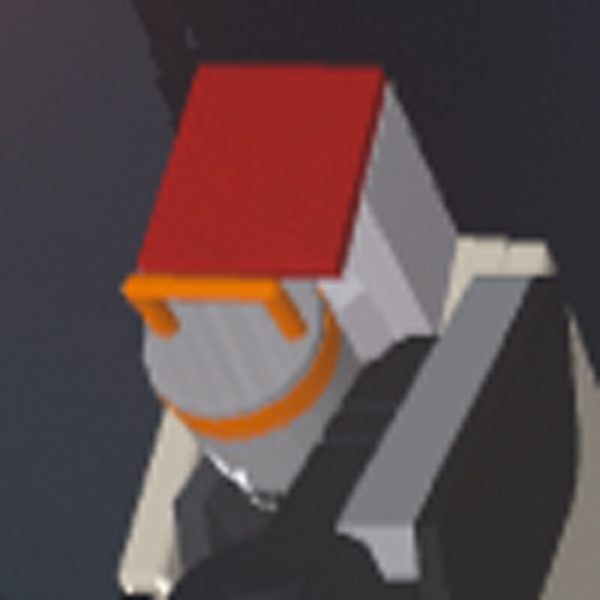

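```bash
python3 -c "
from bench import arm
print(arm.job_done(), arm.read_state()['clock'])"
```

```text
the job is handed in; nothing more can be done
the job is handed in; nothing more can be done
```

The cartridge is drawn out and lies against the red stop, and the hook is back on its rest. I handed the job in at about 19 s, inside the 51 s limit; no verdict was reported.

- **Drawing:** I hooked the orange loop inside the tunnel and drew the cartridge out in steps of 5 mm or less. The wrist force read 1–2 N while drawing and rose to 5.5 N at the stop. Force is only read at the end of each batch of rows, so a brief higher peak would not show.
- **Cartridge at the stop:** In both the scene and wrist pictures, the barrel's front face agrees with the stop's inner face to about 1 mm. The loop's cross bar is also where a seated cartridge would put it.
- **Hook on its rest:** It lies on both uprights between the cheeks. The wrist picture puts it about 1.5 mm sideways and less than 1 mm lengthwise from where it first lay, roughly the camera's own error. The gripper is open and about 150 mm clear of the hook.
- **Other things on the bench:** The slide box, bottle, beaker, dishes, jar, mug and tray look unmoved in the pictures, but I did not measure them again. The gripper and arm never came near the cartridge.
- **Disagreements:** The cameras differ from one another by 2–5 mm in absolute position, so I compared positions within a single camera. While lowering the hook I once applied a turn of under 1° the wrong way, and corrected it before releasing.

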